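# Refit the mixer's roller and load the samples lane by lane

## Task

Get the roller mixer ready: first drop the loose roller into the two open slots of the mixer, down to the bottom at both ends, and only then lay the red, blue and yellow capped jars on their sides in the groove between the two rollers, each centred beside the tab of its cap's colour. Set everything down gently, without dropping it, and leave the black capped jar where it is.

Things in the scene. Friction and masses are not known exactly. Their poses are not given: they have to be found in the camera images.
- mixer: Roller mixer, off, fixed: white housing 180 x 370 mm, top 45 mm above the bench, blue end cheeks. Origin: on the bench below the middle of the groove between its two roller places; y along the rollers, x across, z up. Built-in black roller (22 mm thick) at x +27 mm, axis 85 mm up; the place at x -27 is empty. A jar in the groove lies along y at x 0, axis 107 mm up, 11 mm above the rollers' tops.
- seat (a point): The empty roller place: where the middle of the seated roller's axis lies, 85 mm above the bench; axes as the mixer's (y along the roller). Beyond each end, 168 mm from here along y, a blue cheek 10 mm thick (326 mm apart inside) has an upright slot 13 mm wide, open at the top, floor 5 mm below this point, with a flared mouth 33 mm wide, its lips 37 mm above this point.
- roller_mid (a point): Loose roller: black rubber cylinder 22 mm in diameter, 310 mm long, with a steel shaft 10 mm in diameter sticking out 22 mm at each end, 0.25 kg. It lies by its shaft ends in a low grey drying stand, axis 35 mm above the bench, free below between the end posts. The point is its centre, y runs along it. Either way round will do.
- jar_red_mid (a point): Closed sample jar with a red cap: white cylinder 48 mm in diameter, 76 mm long (cap: the last 22 mm at +x, same diameter), about 0.11 kg, lying on its side on a rest of two low rods (under it, 10 mm high, not wider than the jar), axis 30 mm above the bench. The point is its centre; x runs along the jar to the cap. The cap may end up at either side.
- jar_blue_mid (a point): Closed sample jar with a blue cap: white cylinder 48 mm in diameter, 76 mm long (cap: the last 22 mm at +x, same diameter), about 0.11 kg, lying on its side on a rest of two low rods (under it, 10 mm high, not wider than the jar), axis 30 mm above the bench. The point is its centre; x runs along the jar to the cap. The cap may end up at either side.
- jar_yellow_mid (a point): Closed sample jar with a yellow cap: white cylinder 48 mm in diameter, 76 mm long (cap: the last 22 mm at +x, same diameter), about 0.11 kg, lying on its side on a rest of two low rods (under it, 10 mm high, not wider than the jar), axis 30 mm above the bench. The point is its centre; x runs along the jar to the cap. The cap may end up at either side.
- jar_black_mid (a point): Jar of the same size with a black cap, on its own rest like the others; not part of this batch, it stays where it is. The point is its centre; x runs along the jar to the cap.
- tab_red: Red lane tab: 30 x 56 x 10 mm block fixed on the housing's top beyond the built-in roller, 68 mm from the middle of the groove. Origin: centre of its underside, 45 mm above the bench; axes as the mixer's. The stretch of the groove level with it along y is its lane. Lane middles are 100 mm apart; which colour is where changes.
- tab_blue: Blue lane tab: 30 x 56 x 10 mm block fixed on the housing's top beyond the built-in roller, 68 mm from the middle of the groove. Origin: centre of its underside, 45 mm above the bench; axes as the mixer's. The stretch of the groove level with it along y is its lane. Lane middles are 100 mm apart; which colour is where changes.
- tab_yellow: Yellow lane tab: 30 x 56 x 10 mm block fixed on the housing's top beyond the built-in roller, 68 mm from the middle of the groove. Origin: centre of its underside, 45 mm above the bench; axes as the mixer's. The stretch of the groove level with it along y is its lane. Lane middles are 100 mm apart; which colour is where changes.
Not all that is in view belongs to the job. What is shaped like the part that bears jar_yellow_mid but pink or turquoise is not meant.

How it is judged:
By the outcome, as a careful person would: the job done as asked, in the order asked, and still so for the second after the job is handed in, with the robot touching nothing.
It also fails if it takes over 115 s, if anything falls off the work surface, if the arm or the gripper's body presses on something with over 40 N, if the wrist force passes 120 N, or if a joint passes its speed limit or range.

## Robot

A 7-joint arm with a two-finger parallel gripper is mounted at the origin on the work surface. World frame = base frame: x ahead of the robot, y to its left, z up, the work surface at z = 0. Lengths are in m, angles in rad, forces in N, time in s.
With the tool pointing down it reaches from about 0.35 to 0.9 m from the base axis. Payload 8.1 kg.
Tool frame: the origin (TCP) lies on the centre line of the jaws, within the pads' length; the fingertips stand 14 mm ahead of it and the grasp point (between the pads) lies 5 mm behind it; z points along the fingers, y is the direction in which the jaws open and shut (so a half turn about z gives the same grasp; the last joint's range is limited). The gripper opens to 92 mm and grips with 3 to 60 N. Pads are 19 mm wide; open, the fingers measure 130 mm over their backs; the gripper's body (75 mm by 190 mm) begins 47 mm behind the grasp point.
Start: joints at [-0.103, 0.434, 0.025, 1.573, -0.012, 1.134, -0.075], TCP at [0.625, -0, 0.241] pointing down, gripper open.
Joint ranges: [-2.62, 2.62], [-0.44, 2.09], [-1.27, 1.32], [0.08, 2.57], [-1.32, 4.46], [0.12, 2], [-2.74, 2.74]. Speed limits (rad/s): [2.22, 2.22, 3.01, 3.01, 3.14, 3.14, 3.14].

## Interface

Orientations are given as a rotation vector (axis times angle).
In Python, from cell import arm, optics gives the robot as it stands.
- The arm moves only by the shell command python3 -m creep 'ROWS' [FORCE]. ROWS is JSON, a list of rows, each an object with "translation": the shift along the tool's x, y, z in m, a list of three; "rot": the turn, a rotation vector about the tool's x, y, z in degrees, a list of three; "jaw": the finger opening in m, from 0 to 0.0918. In form: [{"translation": [x, y, z], "rot": [wx, wy, wz], "jaw": jaw}, ...]. A call has 1 to 12 rows; each row shifts and turns the commanded pose from where the row before left it, along the tool's axes as they then stand; what a row does not reach is not made up. A row lasts 1/12 s, in which the tool goes at most 41.7 mm and 7.16 degrees, less where a joint would pass 70% of its speed; a pose out of reach is approached as far as the arm can. A call is refused whole if a number of a shift passes 0.0417 or a number of a turn 7.16, either way. A call with a gripper value outside its range is refused whole. The fingers move at their own pace and stop on an object; FORCE is the grip in N (left out, the last holds). Time passes only in rows, so rows that do not move let the fingers close. It gives the time, the measured TCP pose, the force and the opening at its end, in the units of the state.
- arm.observe(): the state, without advancing time (a new reading comes with each control period).
- optics.get_image(name): name is "scene" or "side" or "wrist"; returns the picture (400x640x3 uint8, red, green, blue); there is no depth.
- optics.camera_info(name): a dict with "fx", "fy", "cx", "cy" (pixels), "R" (3x3) and "t" (3): a world point X has camera coordinates R X + t. Camera axes: x right, y down, z forward; pixel columns grow to the right and rows downward; lengths in m; the calibration is good to about 2 mm. A picture is of the moment at which its call begins: read the wrist's pose just before it. camera_info takes no time and is no camera call; for the wrist camera it gives the pose at the moment of the call.
- arm.sign_off(): hands the job in, once; it reports no verdict.
Trained networks look in the newest picture that a camera, given by its name, has taken for a name from the list of things; names that differ only in an ending like _2 or _b are one class to them, and where a whole thing is asked for, a point or a joint stands for the part that bears it (a point fixed in the world has none). Each returns a list of dicts, best first, with "score" (0 to 1); they miss things now and then, are a little off and sometimes report something else, mostly with a low value. They report only what shows in the picture. A call takes as long as a camera call. They do not tell look-alikes from the thing itself.
- optics.boxes_of(camera, thing): "location" ([column, row] in pixels, amid what is visible of it).
- optics.pinpoint(camera, thing): "location" ([column, row] in pixels: a listed point, or the origin of a listed thing).
The state is a dict: "clock": time; "joints": joint angles; "dq": joint speeds; "joint_efforts": joint torques, N m; "position": TCP position; "ee_rot": TCP orientation; "force": force on the tool from outside, world axes, zero at the start; "ft_torque": the same for the moment, N m; "width": opening from 0.0 (shut) to 1.0 (fully open).
Only numpy, scipy, OpenCV 4.12 (cv2) and the standard library are available. Lean on these libraries where they do the work, as an engineer would, in place of code of your own. Each camera call takes 0.05 s, during which the arm holds its last target.

## Working session

There is one attempt and no reset: what is moved stays moved. The work goes in short steps, Python scripts to look and compute and a shell command to move; the robot and the scene stay as the last step left them, time stands still between calls to the robot, and variables do not carry over. Pictures are saved under pics/ and viewed, and the job is handed in when it is done.

```bash
ls -la; mkdir -p pics
python3 - <<'E'
from cell import arm, optics
import cv2, numpy as np
print(arm.observe())
for n in ["scene","side","wrist"]:
    c=optics.camera_info(n); print(n,{k:np.round(v,4).tolist() for k,v in c.items()})
    im=optics.get_image(n); cv2.imwrite(f"pics/{n}0.png",im[:,:,::-1])
E
```

```text
total 12
drwxr-xr-x  3 agent agent 4096 Dec  6 17:06 .
drwxr-xr-x 23 root  root  4096 Dec  6 17:06 ..
drwxr-xr-x  2 agent agent 4096 Dec  6 17:06 pics
{'clock': 0.0, 'joints': array([-0.1025943 ,  0.43524403,  0.02496529,  1.57411903, -0.01159075,
        1.13399081, -0.07506405]), 'dq': array([-3.48936338e-04, -1.20420621e-03,  5.97226184e-04,  5.75458785e-04,
        1.44585365e-03, -4.09343740e-05, -2.54858584e-04]), 'joint_efforts': array([ 3.89017032e-04, -6.67853522e+01,  9.84863900e-01, -3.14464223e+01,
       -6.05165795e-02,  4.27553023e-02,  1.12382318e-04]), 'position': array([ 6.24499276e-01, -5.85247301e-05,  2.39923312e-01]), 'ee_rot': array([-2.22074443e+00, -2.22068026e+00,  1.95545419e-03]), 'force': array([0.47966674, 0.03746925, 0.88261565]), 'ft_torque': array([-0.06453894,  0.04846258,  0.01920083]), 'width': 1.001051514387848}
scene {'fx': 420.6902, 'fy': 420.6902, 'cx': 321.2349, 'cy': 194.2872, 'R': [[-0.2296, 0.9731, 0.0183], [0.7012, 0.1785, -0.6903], [-0.675, -0.1457, -0.7233]], 't': [0.1687, -0.2987, 1.5421]}
side {'fx': 392.0381, 'fy': 392.0381, 'cx': 323.8298, 'cy': 191.127, 'R': [[-0.9537, -0.3006, 0.0131], [-0.1529, 0.4467, -0.8815], [0.2591, -0.8427, -0.472]], 't': [0.4993, 0.1919, 0.8945]}
wrist {'fx': 291.3672, 'fy': 291.3672, 'cx': 320.6513, 'cy': 197.4833, 'R': [[1.0, 0.0004, -0.0015], [0.0008, -0.9531, 0.3027], [-0.0013, -0.3027, -0.9531]], 't': [-0.6236, -0.0377, 0.3908]}
```

View pics/scene0.png

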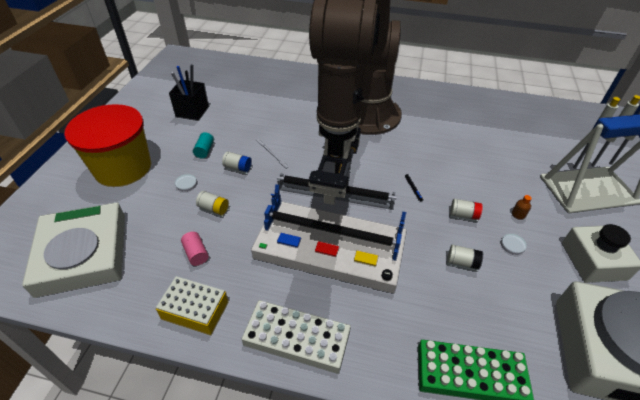

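View pics/side0.png

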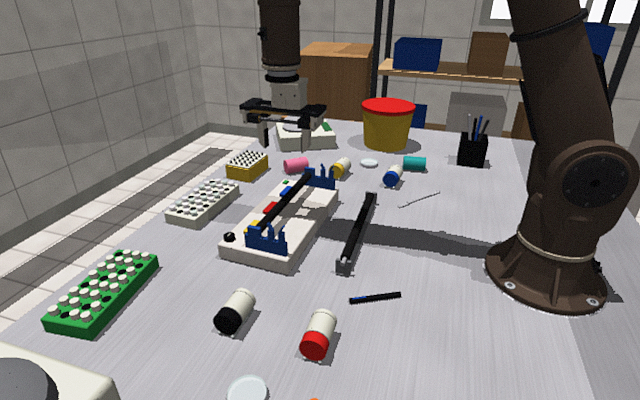

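View pics/wrist0.png

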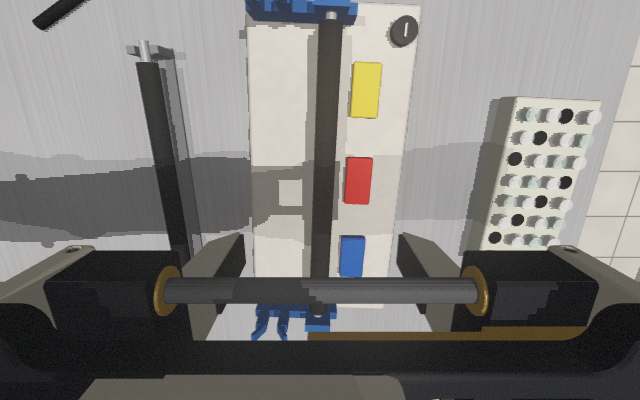

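Scene: mixer in the middle, with tabs blue (288,240), red (326,249), yellow (366,258) and the loose roller behind it at (335,190). Jars: red (467,210), black (465,257), blue (237,161), yellow (212,203). The pink and turquoise ones are decoys. Now I'll use the detectors and triangulate.

```bash
cat > h.py <<'E'
from cell import arm, optics
import numpy as np, cv2
from scipy.spatial.transform import Rotation as Rn
def P(c): 
    K=np.array([[c['fx'],0,c['cx']],[0,c['fy'],c['cy']],[0,0,1]]); return K@np.c_[c['R'],c['t']]
def tri(obs):  # [(cam,uv)]
    A=[]
    for c,(u,v) in obs:
        p=P(c); A+= [u*p[2]-p[0], v*p[2]-p[1]]
    X=np.linalg.svd(np.array(A))[2][-1]; return X[:3]/X[3]
def plane(c,uv,z):
    d=np.array(c['R']).T@np.array([(uv[0]-c['cx'])/c['fx'],(uv[1]-c['cy'])/c['fy'],1]); o=-np.array(c['R']).T@np.array(c['t'])
    return o+d*(z-o[2])/d[2]
def proj(c,X):
    q=P(c)@np.r_[X,1]; return q[:2]/q[2]
E
python3 - <<'E'
from h import *
cs=optics.camera_info('scene'); cd=optics.camera_info('side')
names=["mixer","seat","roller_mid","jar_red_mid","jar_blue_mid","jar_yellow_mid","jar_black_mid","tab_red","tab_blue","tab_yellow"]
zs=[0,.085,.035,.03,.03,.03,.03,.045,.045,.045]
for n,z in zip(names,zs):
    for cam,c in (("scene",cs),("side",cd)):
        r=optics.pinpoint(cam,n)
        print(n,cam,[(np.round(a['location'],1).tolist(),round(a['score'],2),np.round(plane(c,a['location'],z),3).tolist()) for a in r[:3]])
    
print(arm.observe()['clock'])
E
```

```text
mixer scene [([328.4, 238.2], 0.6, [0.599, -0.012, -0.0])]
mixer side [([293.3, 228.0], 0.58, [0.609, 0.0, 0.0])]
seat scene [([334.8, 215.0], 0.69, [0.586, -0.001, 0.085])]
seat side [([305.8, 202.2], 0.86, [0.574, -0.002, 0.085])]
roller_mid scene [([330.2, 186.5], 0.65, [0.439, -0.044, 0.035]), ([332.0, 240.2], 0.2, [0.629, 0.003, 0.035])]
roller_mid side [([358.8, 219.7], 0.73, [0.441, -0.042, 0.035])]
jar_red_mid scene [([465.4, 211.4], 0.76, [0.436, 0.343, 0.03]), ([239.2, 164.7], 0.71, [0.411, -0.336, 0.03])]
jar_red_mid side [([317.4, 335.1], 0.58, [0.426, 0.348, 0.03])]
jar_blue_mid scene [([236.5, 160.3], 0.69, [0.394, -0.351, 0.03]), ([287.4, 238.8], 0.61, [0.65, -0.111, 0.03])]
jar_blue_mid side [([393.6, 174.2], 0.75, [0.397, -0.359, 0.03]), ([360.0, 221.2], 0.26, [0.438, -0.044, 0.03])]
jar_yellow_mid scene [([214.0, 204.1], 0.93, [0.582, -0.345, 0.03]), ([192.6, 246.6], 0.84, [0.732, -0.339, 0.03]), ([203.1, 144.7], 0.8, [0.351, -0.482, 0.03])]
jar_yellow_mid side [([413.9, 163.6], 0.69, [0.343, -0.467, 0.03]), ([337.3, 167.5], 0.59, [0.586, -0.349, 0.03]), ([296.8, 162.2], 0.53, [0.731, -0.345, 0.03])]
jar_black_mid scene [([459.2, 257.2], 0.74, [0.6, 0.327, 0.03])]
jar_black_mid side []
tab_red scene [([332.3, 185.7], 0.69, [0.444, -0.037, 0.045]), ([325.7, 252.9], 0.53, [0.68, -0.002, 0.045])]
tab_red side [([272.9, 209.3], 0.49, [0.668, -0.003, 0.045])]
tab_blue scene [([289.8, 237.7], 0.77, [0.656, -0.103, 0.045])]
tab_blue side [([286.3, 195.7], 0.59, [0.663, -0.085, 0.045])]
tab_yellow scene [([365.2, 259.8], 0.52, [0.676, 0.097, 0.045])]
tab_yellow side [([342.6, 169.0], 0.59, [0.558, -0.312, 0.045]), ([257.1, 228.7], 0.4, [0.667, 0.095, 0.045])]
1.15
```

```bash
python3 -m creep '[{"translation":[0.01,-0.03,-0.03],"rot":[0,0,0],"jaw":0.0918},{"translation":[0.01,-0.03,-0.03],"rot":[0,0,0],"jaw":0.0918},{"translation":[0.01,-0.03,-0.03],"rot":[0,0,0],"jaw":0.0918},{"translation":[0,0,0],"rot":[0,0,0],"jaw":0.0918},{"translation":[0,0,0],"rot":[0,0,0],"jaw":0.0918},{"translation":[0,0,0],"rot":[0,0,0],"jaw":0.0918}]'
cat >> h.py <<'E'
import json
def shot(tag):
    o=arm.observe(); c=optics.camera_info('wrist'); im=optics.get_image('wrist')
    cv2.imwrite(f"pics/{tag}.png",im[:,:,::-1]); json.dump({k:np.asarray(v).tolist() for k,v in c.items()},open(f"pics/{tag}.json","w"))
    print(tag,np.round(o['position'],4),np.round(o['ee_rot'],4),np.round(o['dq'],3).max(),o['clock']); return c,im
def cam(tag): return json.load(open(f"pics/{tag}.json"))
E
python3 -c "
from h import *
shot('a')"
python3 -m creep '[{"translation":[-0.04,0,0],"rot":[0,0,0],"jaw":0.0918},{"translation":[-0.04,0,0],"rot":[0,0,0],"jaw":0.0918},{"translation":[-0.04,0,0],"rot":[0,0,0],"jaw":0.0918},{"translation":[-0.04,0,0],"rot":[0,0,0],"jaw":0.0918},{"translation":[-0.04,0,0],"rot":[0,0,0],"jaw":0.0918},{"translation":[0,0,0],"rot":[0,0,0],"jaw":0.0918},{"translation":[0,0,0],"rot":[0,0,0],"jaw":0.0918},{"translation":[0,0,0],"rot":[0,0,0],"jaw":0.0918}]'
python3 -c "
from h import *
shot('b')"
```

```text
clock: 1.65
position: [0.5391, 0.0285, 0.3268]
ee_rot: [2.221, 2.221, 0.001]
force: [0.2, -0.8, -0.4]
width: 1.0
a [0.5391 0.0285 0.3268] [2.2211e+00 2.2210e+00 6.0000e-04] 0.034 1.65
clock: 2.37
position: [0.539, -0.1714, 0.3253]
ee_rot: [-2.221, -2.219, 0.002]
force: [0.1, 0.8, -0.1]
width: 1.001
b [ 0.539  -0.1714  0.3253] [-2.2212e+00 -2.2187e+00  1.7000e-03] 0.003 2.3667
```

View pics/a.png

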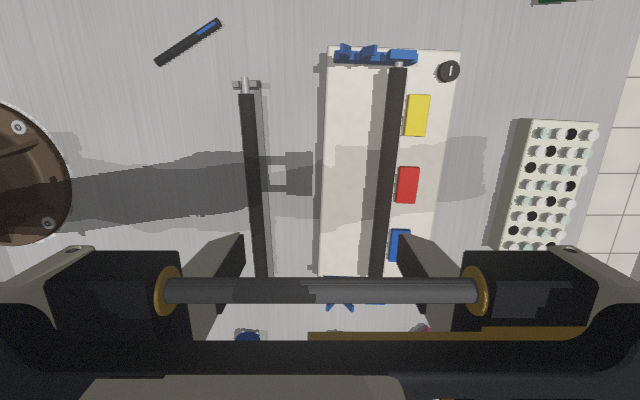

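View pics/b.png

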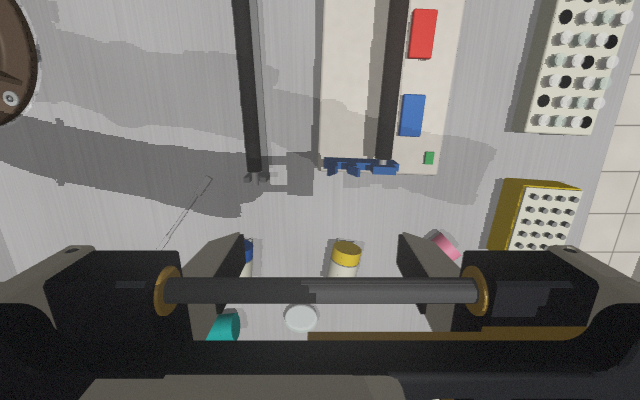

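Picture a shows the +y ends: roller stand post (247,86) and cheek (375,55). Picture b shows the -y ends: post (257,177) and cheek (360,166). I'll zoom in to get sub-pixel features.

Run:
```python
import cv2,numpy as np
a=cv2.imread('pics/a.png');b=cv2.imread('pics/b.png')
def z(im,x,y,w,h,f): 
    o=cv2.resize(im[y:y+h,x:x+w],None,fx=f,fy=f,interpolation=cv2.INTER_CUBIC)
    for i in range(0,w,10): cv2.putText(o,str(x+i),(i*f,8),0,.3,(0,0,255),1); cv2.line(o,(i*f,10),(i*f,14),(0,0,255),1)
    for i in range(0,h,10): cv2.putText(o,str(y+i),(0,i*f+4),0,.3,(0,0,255),1)
    return o
o=np.vstack([z(a,220,35,200,70,4),z(b,220,125,200,70,4)])
cv2.imwrite('pics/ends.png',o)
```

```text
(no output)
```

View pics/ends.png

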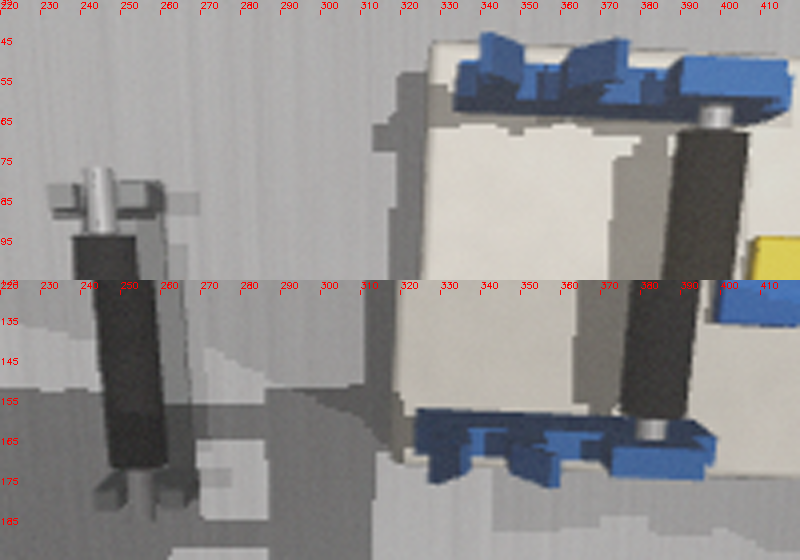

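```bash
cat > line.py <<'E'
from h import *
def runs(tag,r0,r1,c0,c1,z,thr=75):
    im=cv2.imread(f'pics/{tag}.png').astype(int); c=cam(tag); out=[]
    for r in range(r0,r1):
        g=im[r].max(axis=1); 
        # nearest dark run around prediction
        cc=c0+(c1-c0)*(r-r0)/(r1-r0)
        l=int(cc)
        while g[l]<thr: l-=1
        q=int(cc)
        while g[q]<thr: q+=1
        out.append((r,(l+q)/2,q-l-1))
    out=np.array(out); med=np.median(out[:,2]); ok=abs(out[:,2]-med)<=3
    X=np.array([plane(c,(u,r),z) for r,u,w in out[ok]])
    return out[ok],X
if __name__=="__main__":
    for name,segs,z in (("builtin",[("a",72,235,397,380),("b",5,152,397,384)],.085),("loose",[("a",100,260,248,262),("b",5,148,242,252)],.035)):
        XX=[]
        for s in segs:
            o,X=runs(*s,z); print(name,s[0],len(o),np.median(o[:,2]))
            p=np.polyfit(X[:,1],X[:,0],1); print("  x=%.4f + %.4f*y"%(p[1],p[0]),"res",np.std(X[:,0]-np.polyval(p,X[:,1])), X[:,1].min(),X[:,1].max()); XX.append(X)
        X=np.vstack(XX); p=np.polyfit(X[:,1],X[:,0],1); print("both x=%.4f + %.4f*y"%(p[1],p[0]), "deg",np.degrees(np.arctan(p[0])))
    ca,cb=cam('a'),cam('b')
    print("builtin ends",plane(ca,(397.3,67.5),.094),plane(cb,(383,159),.094))
    print("loose ends",plane(ca,(246,93.5),.044),plane(cb,(253.5,171.5),.044))
E
python3 line.py
```

```text
builtin a 129 16.0
  x=0.6260 + 0.0401*y res 0.0005077615735718312 -0.06634290057606512 0.149429588666693
builtin b 144 17.0
  x=0.6261 + 0.0426*y res 0.00034121501483400595 -0.1462472494116345 0.0200246745824567
both x=0.6260 + 0.0406*y deg 2.325830323695575
loose a 140 14.0
  x=0.4349 + -0.0138*y res 0.0004789532393848005 -0.1352606737180022 0.11775327993575316
loose b 143 16.0
  x=0.4347 + -0.0130*y res 0.0002943820427958784 -0.1477572799656111 0.03450759508346729
both x=0.4348 + -0.0129*y deg -0.7401721609358894
builtin ends [0.6294248  0.15345629 0.094     ] [ 0.61844508 -0.15522691  0.094     ]
loose ends [0.43583812 0.12610437 0.044     ] [ 0.43788531 -0.18274762  0.044     ]
```

Run:
```python
from h import *
pts={'roller':[(.4358,.126,.035),(.4352,-.0283,.035),(.4375,-.1827,.035)],'seat':[(.572,.0013,.085),(.572+.0406*.168,.169,.085),(.572-.0406*.168,-.167,.085)],'bi':[(.6294,.1535,.085),(.6184,-.1552,.085)]}
for n in('scene','side'):
    im=cv2.imread(f'pics/{n}0.png'); c=optics.camera_info(n); im=cv2.resize(im,None,fx=3,fy=3,interpolation=cv2.INTER_CUBIC)
    for k in pts:
        for X in pts[k]:
            u=proj(c,X)*3+1; cv2.drawMarker(im,tuple(int(x) for x in np.round(u)),(0,255,0),0,12,1)
    o=im[160*3:290*3,230*3:430*3] if n=='scene' else im[150*3:290*3,200*3:400*3]
    cv2.imwrite(f'pics/chk_{n}.png',o)
cs,cd=optics.camera_info('scene'),optics.camera_info('side')
for n,a,b in [("roller",(330.2,186.5),(358.8,219.7)),("red",(465.4,211.4),(317.4,335.1)),("blue",(236.5,160.3),(393.6,174.2)),("yellow",(214,204.1),(337.3,167.5)),("seat",(334.8,215),(305.8,202.2)),("tabR",(325.7,252.9),(272.9,209.3)),("tabB",(289.8,237.7),(286.3,195.7)),("tabY",(365.2,259.8),(257.1,228.7))]:
    X=tri([(cs,a),(cd,b)]); print(n,np.round(X,4))
```

```text
roller [ 0.4406 -0.0429  0.0354]
red [0.4286 0.3442 0.0234]
blue [ 0.3967 -0.35    0.0333]
yellow [ 0.5846 -0.3435  0.0326]
seat [ 0.5778 -0.0038  0.08  ]
tabR [ 0.6727 -0.0055  0.0399]
tabB [ 0.6621 -0.0977  0.0446]
tabY [0.6705 0.0946 0.0413]
```

View pics/chk_scene.png

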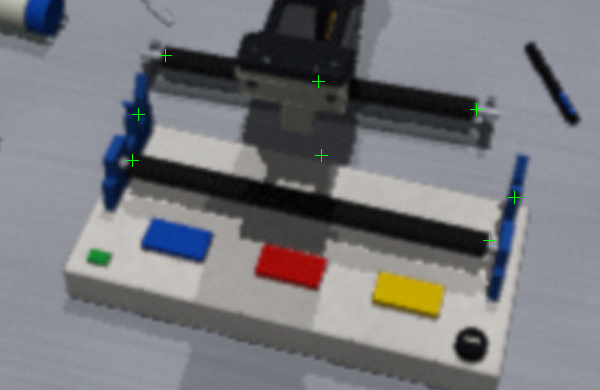

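View pics/chk_side.png

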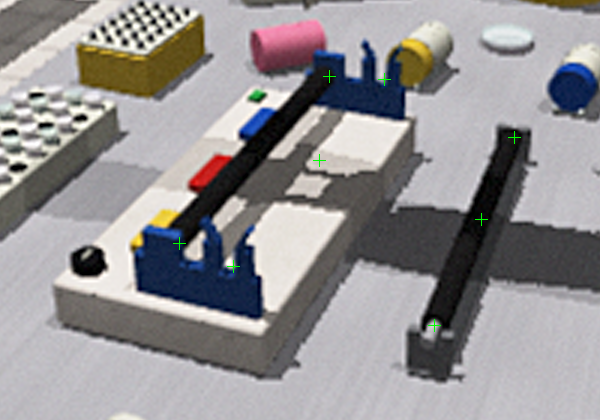

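Both views confirm my roller and seat lines, with heights of about 35 mm and 85 mm. The network's roller_mid was pulled off because the gripper hid part of it. Next I'll move above the roller.

```bash
python3 -m creep '[{"translation":[0.0179,-0.013,0.0244],"rot":[0,0,-0.74],"jaw":0.08},{"translation":[0.0179,-0.013,0.0244],"rot":[0,0,0],"jaw":0.08},{"translation":[0.0179,-0.013,0.0244],"rot":[0,0,0],"jaw":0.08},{"translation":[0.0179,-0.013,0.0244],"rot":[0,0,0],"jaw":0.08},{"translation":[0.0179,-0.013,0.0244],"rot":[0,0,0],"jaw":0.08},{"translation":[0.0179,-0.013,0.0244],"rot":[0,0,0],"jaw":0.08},{"translation":[0.0179,-0.013,0.0244],"rot":[0,0,0],"jaw":0.08},{"translation":[0.0179,-0.013,0.0244],"rot":[0,0,0],"jaw":0.08},{"translation":[0,0,0],"rot":[0,0,0],"jaw":0.08},{"translation":[0,0,0],"rot":[0,0,0],"jaw":0.08},{"translation":[0,0,0],"rot":[0,0,0],"jaw":0.08}]'
python3 -c "
from h import *
shot('c'); print(Rn.from_rotvec(arm.observe()['ee_rot']).as_matrix().round(4))"
```

```text
clock: 3.33
position: [0.4342, -0.0287, 0.132]
ee_rot: [2.205, 2.237, 0.001]
force: [0.6, -1.2, 0.3]
width: 0.871
c [ 0.4342 -0.0287  0.132 ] [2.2047e+00 2.2372e+00 1.0000e-03] 0.015 3.3333
[[-1.350e-02  9.999e-01  1.900e-03]
 [ 9.999e-01  1.350e-02 -0.000e+00]
 [-1.000e-04  1.900e-03 -1.000e+00]]
```

View pics/c.png

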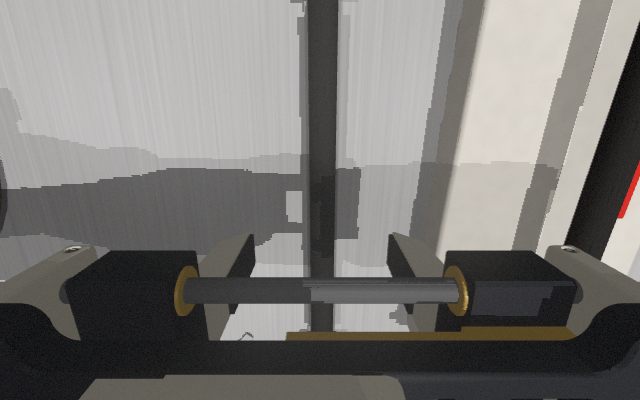

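The roller (column 322) sits centred between the fingers (248 and 395). I'll descend and grip.

```bash
python3 -m creep '[{"translation":[0,0.001,0.034],"rot":[0,0,0],"jaw":0.06},{"translation":[0,0,0.034],"rot":[0,0,0],"jaw":0.06},{"translation":[0,0,0.024],"rot":[0,0,0],"jaw":0.05},{"translation":[0,0,0.01],"rot":[0,0,0],"jaw":0.04},{"translation":[0,0,0],"rot":[0,0,0],"jaw":0.03},{"translation":[0,0,0],"rot":[0,0,0],"jaw":0.015},{"translation":[0,0,0],"rot":[0,0,0],"jaw":0.015},{"translation":[0,0,0],"rot":[0,0,0],"jaw":0.015},{"translation":[0,0,0],"rot":[0,0,0],"jaw":0.015},{"translation":[0,0,0],"rot":[0,0,0],"jaw":0.015}]' 30
```

```text
clock: 4.22
position: [0.4351, -0.0293, 0.0304]
ee_rot: [2.206, 2.235, 0.002]
force: [-1.5, 0.2, 5.7]
width: 0.227
```

```bash
python3 -m creep '[{"translation":[0,0,0],"rot":[0,0,0],"jaw":0.01},{"translation":[0,0,-0.01],"rot":[0,0,0],"jaw":0.01},{"translation":[0,0,-0.02],"rot":[0,0,0],"jaw":0.01},{"translation":[0,0,-0.03],"rot":[0,0,0],"jaw":0.01},{"translation":[0,0,-0.03],"rot":[0,0,0],"jaw":0.01},{"translation":[0,0,-0.03],"rot":[0,0,0],"jaw":0.01},{"translation":[0,0,-0.015],"rot":[0,0,0],"jaw":0.01},{"translation":[0,0,0],"rot":[0,0,0],"jaw":0.01},{"translation":[0,0,0],"rot":[0,0,0],"jaw":0.01}]' 45
python3 -c "
from h import *
shot('d'); o=arm.observe(); print(o['force'],o['ft_torque'])
cv2.imwrite('pics/d_side.png',optics.get_image('side')[:,:,::-1])"
```

```text
clock: 4.97
position: [0.4345, -0.0293, 0.165]
ee_rot: [2.206, 2.235, 0.002]
force: [0.6, 0.5, -3.1]
width: 0.228
d [ 0.4345 -0.0293  0.165 ] [2.2062e+00 2.2349e+00 2.1000e-03] 0.036 4.9667
[-0.66391958  0.01024566 -3.19341834] [-0.01764923  0.03412609 -0.01407054]
```

View pics/d.png

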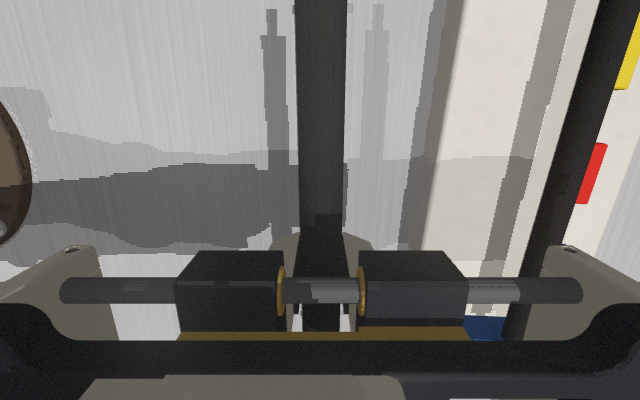

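View pics/d_side.png

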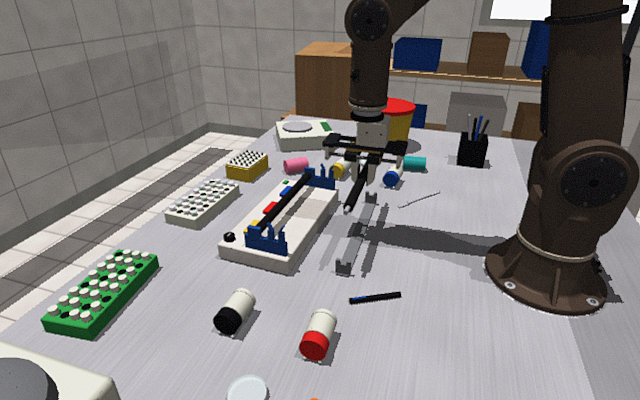

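```bash
python3 -m creep '[{"translation":[0.0055,0.0276,0],"rot":[0,0,0],"jaw":0.01},{"translation":[0.0055,0.0276,0],"rot":[0,0,0],"jaw":0.01},{"translation":[0.0055,0.0276,0],"rot":[0,0,0],"jaw":0.01},{"translation":[0.0055,0.0276,0],"rot":[0,0,0],"jaw":0.01},{"translation":[0.0057,0.0275,0],"rot":[0,0,0],"jaw":0.01},{"translation":[0,0,0],"rot":[0,0,1.5],"jaw":0.01},{"translation":[0,0,0],"rot":[0,0,1.57],"jaw":0.01},{"translation":[0,0,0],"rot":[0,0,0],"jaw":0.01},{"translation":[0,0,0],"rot":[0,0,0],"jaw":0.01},{"translation":[0,0,0],"rot":[0,0,0],"jaw":0.01}]'
python3 -c "
from h import *
shot('e'); o=arm.observe(); print(o['force'],o['ft_torque']);print(Rn.from_rotvec(o['ee_rot']).as_matrix().round(4))
for n in ('side','scene'): cv2.imwrite(f'pics/e_{n}.png',optics.get_image(n)[:,:,::-1])
a=cv2.imread('pics/e_scene.png')[140:290,240:430];b=cv2.imread('pics/e_side.png')[140:290,200:390]
cv2.imwrite('pics/e2.png',cv2.resize(np.hstack([a,b]),None,fx=2.1,fy=2.1,interpolation=cv2.INTER_CUBIC))"
```

```text
clock: 5.9
position: [0.5708, -0.0002, 0.1641]
ee_rot: [-2.266, -2.175, 0.002]
force: [0.4, 1.6, -2.2]
width: 0.226
e [ 5.708e-01 -2.000e-04  1.641e-01] [-2.2656e+00 -2.1754e+00  1.7000e-03] 0.004 5.9
[-0.05031823 -1.19339475 -2.8917824 ] [-0.01076132 -0.04161418 -0.03768203]
[[ 4.070e-02  9.992e-01 -7.000e-04]
 [ 9.992e-01 -4.070e-02 -1.000e-04]
 [-2.000e-04 -7.000e-04 -1.000e+00]]
```

View pics/e.png

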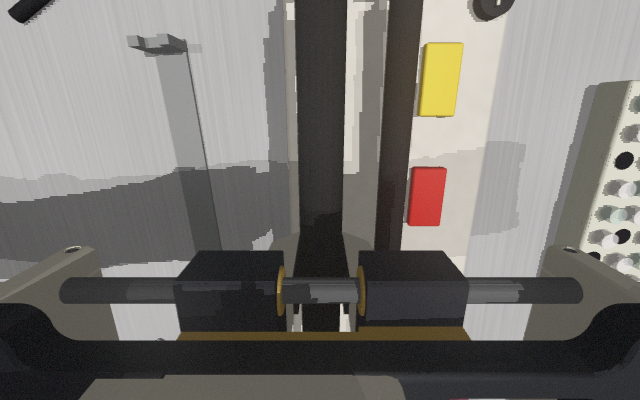

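View pics/e2.png

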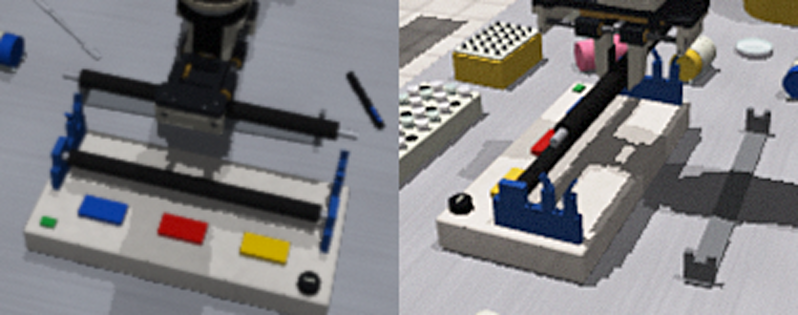

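Run:
```python
from h import *
ca=[]
d=np.array([.0407,.9992,0]); m=np.array([.5708,-.0002,.1691])+d*.001
for n,box in (('scene',(250,150,180,80)),('side',(210,140,180,120))):
    im=cv2.imread(f'pics/e_{n}.png'); c=optics.camera_info(n); f=4
    im=cv2.resize(im,None,fx=f,fy=f,interpolation=cv2.INTER_CUBIC)
    for s in(-.177,-.155,.155,.177):
        u=(proj(c,m+d*s)+.5)*f; print(n,s,proj(c,m+d*s)); cv2.drawMarker(im,tuple(int(x) for x in np.round(u)),(0,255,0),0,14,1)
    x,y,w,h=box; cv2.imwrite(f'pics/ez_{n}.png',im[y*f:(y+h)*f,x*f:(x+w)*f])
```

```text
scene -0.177 [270.30281208 173.90538112]
scene -0.155 [278.5187437  175.63639367]
scene 0.155 [400.88900186 201.41855229]
scene 0.177 [410.07033474 203.35296498]
side -0.177 [329.79949748 148.0134208 ]
side -0.155 [327.21763787 150.7703297 ]
side 0.155 [278.78175854 202.49014699]
side 0.177 [274.17978969 207.40412793]
```

View pics/ez_scene.png

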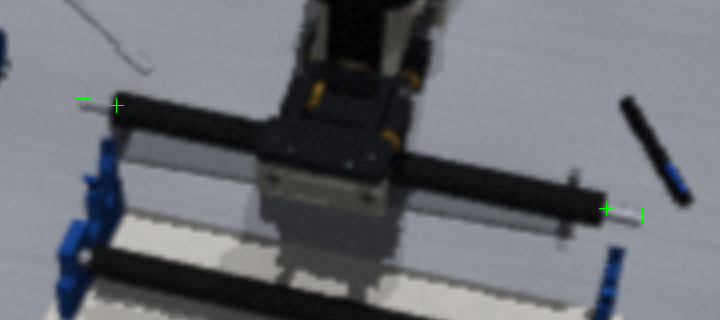

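View pics/ez_side.png

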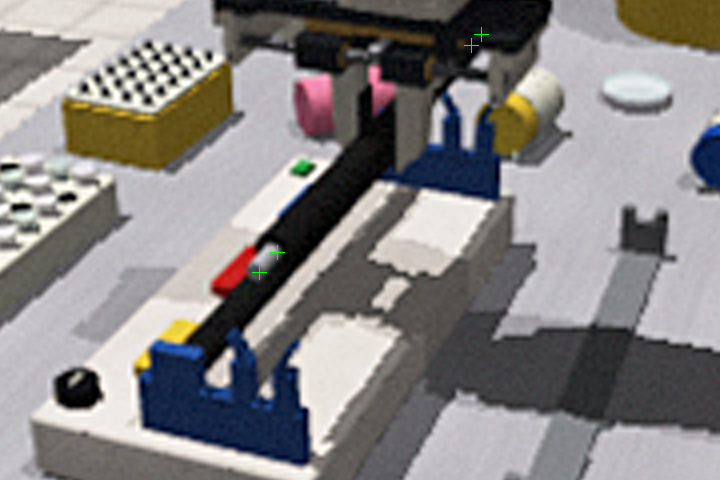

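The roller hangs level to within about 0.7° and is aligned. I'll trim x by 1 mm and lower the shafts to just above the mouths.

```bash
python3 -m creep '[{"translation":[0.0005,0.0011,0.012],"rot":[0,0,0],"jaw":0.01},{"translation":[0,0,0.015],"rot":[0,0,0],"jaw":0.01},{"translation":[0,0,0.01],"rot":[0,0,0],"jaw":0.01},{"translation":[0,0,0.005],"rot":[0,0,0],"jaw":0.01},{"translation":[0,0,0],"rot":[0,0,0],"jaw":0.01},{"translation":[0,0,0],"rot":[0,0,0],"jaw":0.01}]'
python3 - <<'E'
from h import *
o=arm.observe(); print(o['position'],o['force'],o['ft_torque'])
for n,box in (('scene',(250,150,180,90)),('side',(210,140,180,120))):
    im=optics.get_image(n)[:,:,::-1].copy(); f=4
    cv2.imwrite(f'pics/f_{n}.png',im)
    im=cv2.resize(im,None,fx=f,fy=f,interpolation=cv2.INTER_CUBIC)
    x,y,w,h=box; cv2.imwrite(f'pics/fz_{n}.png',im[y*f:(y+h)*f,x*f:(x+w)*f])
E
```

```text
clock: 6.55
position: [0.573, 0.0006, 0.1227]
ee_rot: [-2.266, -2.176, 0.0]
force: [0.3, -0.0, -2.5]
width: 0.226
[5.72994683e-01 5.55720296e-04 1.22692219e-01] [ 0.28035854 -0.01079239 -2.47530439] [-0.04684894 -0.0125699   0.04063178]
```

View pics/fz_scene.png

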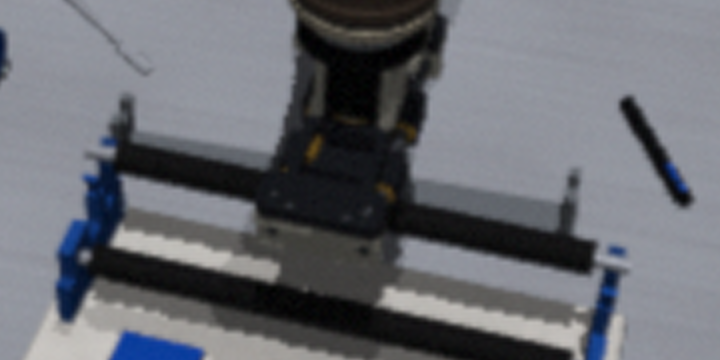

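View pics/fz_side.png

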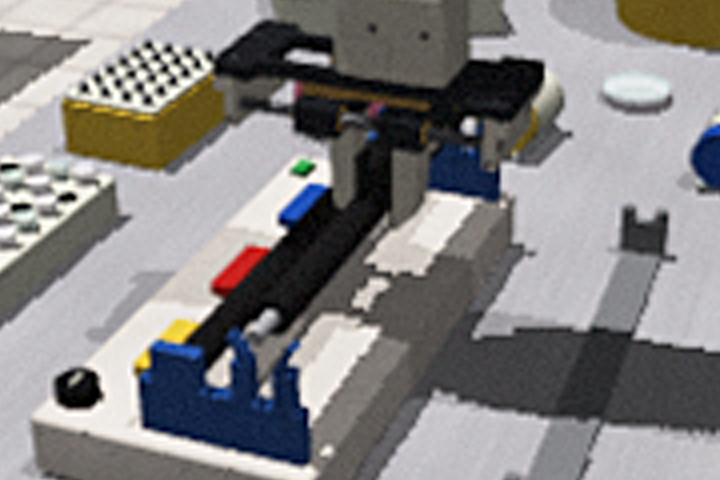

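The shaft tip (263,323) is centred between the prong tips (238 and 292) in the side view. I'll lower it in steps and watch the force.

```bash
python3 -m creep '[{"translation":[0,-0.001,0.004],"rot":[0,0,0],"jaw":0.01},{"translation":[0,0,0.004],"rot":[0,0,0],"jaw":0.01},{"translation":[0,0,0.004],"rot":[0,0,0],"jaw":0.01},{"translation":[0,0,0.004],"rot":[0,0,0],"jaw":0.01},{"translation":[0,0,0],"rot":[0,0,0],"jaw":0.01}]'; python3 -c "
from h import *
o=arm.observe(); print(o['position'],o['force'],o['ft_torque'])"
python3 -m creep '[{"translation":[0,0,0.004],"rot":[0,0,0],"jaw":0.01},{"translation":[0,0,0.004],"rot":[0,0,0],"jaw":0.01},{"translation":[0,0,0.004],"rot":[0,0,0],"jaw":0.01},{"translation":[0,0,0],"rot":[0,0,0],"jaw":0.01}]'; python3 -c "
from h import *
o=arm.observe(); print(o['position'],o['force'],o['ft_torque'])"
```

```text
clock: 7.07
position: [0.5714, 0.0006, 0.1056]
ee_rot: [-2.266, -2.175, 0.002]
force: [-0.4, 0.2, -2.8]
width: 0.226
[0.57142746 0.00062219 0.10555313] [-0.38220585  0.24423582 -2.76494426] [-0.03126053 -0.01743449 -0.00888775]
clock: 7.4
position: [0.5715, 0.0006, 0.0936]
ee_rot: [-2.266, -2.175, 0.002]
force: [1.5, -0.5, -2.6]
width: 0.228
[0.57150002 0.00063938 0.09359072] [ 1.45366756 -0.48310829 -2.58212626] [-0.02971615 -0.03929837  0.02027953]
```

```bash
python3 -m creep '[{"translation":[0,0.0003,0.003],"rot":[0,0,0],"jaw":0.01},{"translation":[0,0,0.003],"rot":[0,0,0],"jaw":0.01},{"translation":[0,0,0.003],"rot":[0,0,0],"jaw":0.01},{"translation":[0,0,0.002],"rot":[0,0,0],"jaw":0.01},{"translation":[0,0,0],"rot":[0,0,0],"jaw":0.01},{"translation":[0,0,0],"rot":[0,0,0],"jaw":0.01}]'; python3 -c "
from h import *
o=arm.observe(); print(o['position'],o['force'],o['ft_torque'])"
python3 -m creep '[{"translation":[0,0,0.001],"rot":[0,0,0],"jaw":0.01},{"translation":[0,0,0.001],"rot":[0,0,0],"jaw":0.01},{"translation":[0,0,0],"rot":[0,0,0],"jaw":0.01},{"translation":[0,0,0],"rot":[0,0,0],"jaw":0.01}]'; python3 -c "
from h import *
o=arm.observe(); print(o['position'],o['force'],o['ft_torque'])"
```

```text
clock: 7.9
position: [0.5722, 0.0006, 0.0834]
ee_rot: [-2.266, -2.176, 0.0]
force: [0.4, 0.6, -2.8]
width: 0.229
[0.57221409 0.00062443 0.08342718] [ 0.37448227  0.57163762 -2.81692077] [-0.01685939  0.05115546 -0.00441143]
clock: 8.23
position: [0.5723, 0.0006, 0.0816]
ee_rot: [2.266, 2.176, 0.0]
force: [1.4, -0.1, -2.7]
width: 0.225
[0.57232935 0.00064202 0.0815735 ] [ 1.41427453 -0.14439735 -2.6947663 ] [ 0.03490264  0.05074175 -0.00438031]
```

```bash
python3 -m creep '[{"translation":[0,0,0.001],"rot":[0,0,0],"jaw":0.01},{"translation":[0,0,0.0005],"rot":[0,0,0],"jaw":0.01},{"translation":[0,0,0],"rot":[0,0,0],"jaw":0.01},{"translation":[0,0,0],"rot":[0,0,0],"jaw":0.01}]'; python3 -c "
from h import *
o=arm.observe(); print(o['position'],o['force'],o['ft_torque'])"
python3 -m creep '[{"translation":[0,0,0.001],"rot":[0,0,0],"jaw":0.01},{"translation":[0,0,0],"rot":[0,0,0],"jaw":0.01},{"translation":[0,0,0],"rot":[0,0,0],"jaw":0.01}]'; python3 -c "
from h import *
o=arm.observe(); print(o['position'],o['force'],o['ft_torque'])"
```

```text
clock: 8.57
position: [0.5725, 0.0006, 0.0805]
ee_rot: [2.266, 2.175, 0.001]
force: [-1.8, -0.4, 4.7]
width: 0.228
[0.57251157 0.00061456 0.08052242] [-1.75054075 -0.43351478  4.73208967] [ 0.00382914  0.35861567 -0.03339456]
clock: 8.82
position: [0.5726, 0.0007, 0.0803]
ee_rot: [2.266, 2.175, 0.001]
force: [-5.9, 0.9, 15.1]
width: 0.228
[0.57255344 0.00068239 0.08030701] [-5.92711789  0.9425202  15.05902296] [-0.01142491  1.20256451 -0.02624672]
```

Contact came at axis height 0.0855 with no moment about x, so both ends are on the slot floors. I'll relieve the push and open slightly.

```bash
python3 -m creep '[{"translation":[0,-0.0004,-0.001],"rot":[0,0,0],"jaw":0.01},{"translation":[0,0,0],"rot":[0,0,0],"jaw":0.024},{"translation":[0,0,0],"rot":[0,0,0],"jaw":0.028},{"translation":[0,0,0],"rot":[0,0,0],"jaw":0.032},{"translation":[0,0,0],"rot":[0,0,0],"jaw":0.034},{"translation":[0,0,0],"rot":[0,0,0],"jaw":0.034},{"translation":[0,0,0],"rot":[0,0,0],"jaw":0.034}]'; python3 -c "
from h import *
o=arm.observe(); print(o['position'],o['force'],o['ft_torque'])"
```

```text
clock: 9.4
position: [0.5719, 0.0007, 0.08]
ee_rot: [-2.266, -2.176, 0.0]
force: [-0.8, 0.6, 0.3]
width: 0.37
[0.57191478 0.00065017 0.07995382] [-0.77262842  0.60531769  0.27165842] [0.02286682 0.00149232 0.01843052]
```

```bash
python3 -m creep '[{"translation":[0,0,-0.01],"rot":[0,0,0],"jaw":0.034},{"translation":[0,0,-0.02],"rot":[0,0,0],"jaw":0.034},{"translation":[0,0,-0.03],"rot":[0,0,0],"jaw":0.034},{"translation":[0,0,-0.04],"rot":[0,0,0],"jaw":0.06},{"translation":[0,0,-0.04],"rot":[0,0,0],"jaw":0.08},{"translation":[0,0,-0.04],"rot":[0,0,0],"jaw":0.0918},{"translation":[0,0,-0.04],"rot":[0,0,0],"jaw":0.0918},{"translation":[0,0,-0.03],"rot":[0,0,0],"jaw":0.0918},{"translation":[0,0,0],"rot":[0,0,0],"jaw":0.0918},{"translation":[0,0,0],"rot":[0,0,0],"jaw":0.0918}]'
python3 - <<'E'
from h import *
shot('g')
for n,box in (('scene',(250,150,180,90)),('side',(210,140,180,120))):
    im=optics.get_image(n)[:,:,::-1].copy(); f=4
    cv2.imwrite(f'pics/g_{n}.png',im)
    im=cv2.resize(im,None,fx=f,fy=f,interpolation=cv2.INTER_CUBIC)
    x,y,w,h=box; cv2.imwrite(f'pics/gz_{n}.png',im[y*f:(y+h)*f,x*f:(x+w)*f])
E
```

```text
clock: 10.23
position: [0.5727, 0.0007, 0.3329]
ee_rot: [2.264, 2.174, 0.006]
force: [0.2, -0.1, -0.3]
width: 0.825
g [0.5727 0.0007 0.3329] [2.2641 2.1736 0.0059] 0.065 10.2333
```

View pics/gz_scene.png

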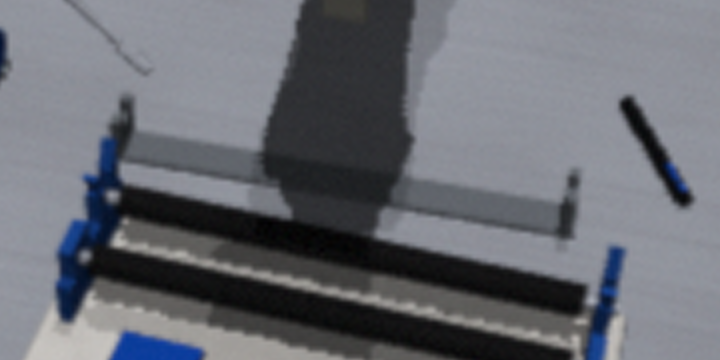

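View pics/gz_side.png

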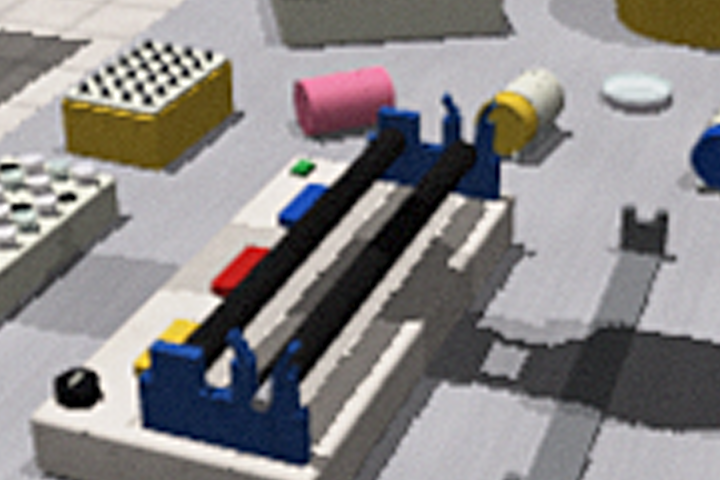

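View pics/g.png

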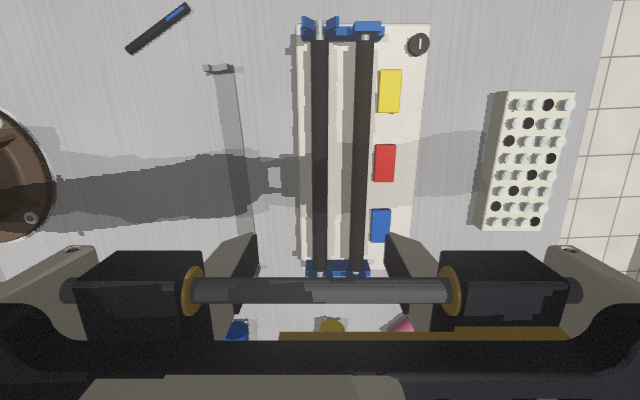

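The roller lies in both slots, parallel to the built-in one. Now I'll measure the tabs from pictures a, b and g, and check the two rollers' end heights.

Run:
```python
from h import *
from line import runs
rng={'yellow':((22,32),),'red':((0,6),(174,180)),'blue':((100,125),)}
def tabs(tag,reg):
    im=cv2.imread(f'pics/{tag}.png'); hsv=cv2.cvtColor(im,cv2.COLOR_BGR2HSV); c=cam(tag)
    for col,(x0,y0,x1,y1) in reg.items():
        m=np.zeros(im.shape[:2],bool)
        for lo,hi in rng[col]: m|=(hsv[...,0]>=lo)&(hsv[...,0]<=hi)
        m&=(hsv[...,1]>120)&(hsv[...,2]>140 if col!='blue' else hsv[...,2]>110); mm=np.zeros_like(m); mm[y0:y1,x0:x1]=m[y0:y1,x0:x1]
        n,l,st,ce=cv2.connectedComponentsWithStats(mm.astype(np.uint8)); i=1+np.argmax(st[1:,4])
        cnt=cv2.findContours((l==i).astype(np.uint8),0,1)[0][0]; r=cv2.minAreaRect(cnt)
        X=plane(c,r[0],.055); o=np.array([.5990,.0002]); xm=np.array([.9992,-.0406]);ym=np.array([.0406,.9992])
        d=X[:2]-o; print(tag,col,np.round(r[0],1),np.round(r[1],1),'size',np.round(np.array(r[1])*(np.array(c['R'])@X+c['t'])[2]/c['fx'],4),np.round(X,4),'mixer',np.round([d@xm,d@ym],4))
tabs('a',{'yellow':(395,85,440,145),'red':(385,155,430,210)})
tabs('b',{'red':(400,0,445,65),'blue':(390,85,432,145)})
tabs('g',{'yellow':(370,60,410,120),'red':(365,135,405,190),'blue':(362,200,395,250)})
o,X=runs('g',50,250,320,320,.085); p=np.polyfit(X[:,1],X[:,0],1); print('seated',p,np.degrees(np.arctan(p[0])),len(o))
o,X=runs('g',50,230,367,358,.085); p=np.polyfit(X[:,1],X[:,0],1); print('builtin',p,np.degrees(np.arctan(p[0])),len(o))
```

```text
a yellow [416.9 115. ] [21.5 42.7] size [0.0294 0.0585] [0.6706 0.098  0.055 ] mixer [0.0676 0.1007]
a red [407.6 184.9] [19.5 36.8] size [0.0287 0.0543] [ 0.6667 -0.0011  0.055 ] mixer [0.0677 0.0015]
b red [422.3  33.1] [23.1 50.9] size [0.0291 0.0642] [ 0.6661 -0.0022  0.055 ] mixer [0.0672 0.0003]
b blue [411.9 115. ] [21.1 42.4] size [0.0288 0.0579] [ 0.6624 -0.1017  0.055 ] mixer [ 0.0674 -0.0992]
g yellow [389.3  91. ] [21.7 43.3] size [0.0295 0.0588] [0.6707 0.0977 0.055 ] mixer [0.0676 0.1004]
g red [384.5 163. ] [19.9 37.1] size [0.0291 0.0543] [ 0.6667 -0.0012  0.055 ] mixer [0.0677 0.0014]
g blue [380.2 225.5] [18.2 32.2] size [0.0285 0.0504] [ 0.6625 -0.0999  0.055 ] mixer [ 0.0675 -0.0975]
seated [0.04184472 0.57136024] 2.3961278672792288 200
builtin [0.02825753 0.62574108] 1.61860656797532 111
```

```bash
python3 -m creep '[{"translation":[-0.037,-0.0077,0],"rot":[0,0,0],"jaw":0.0918},{"translation":[-0.037,-0.0077,0],"rot":[0,0,0],"jaw":0.0918},{"translation":[-0.037,-0.0077,0],"rot":[0,0,0],"jaw":0.0918},{"translation":[-0.037,-0.0077,0],"rot":[0,0,0],"jaw":0.0918},{"translation":[-0.037,-0.0077,0],"rot":[0,0,0],"jaw":0.0918},{"translation":[-0.037,-0.0077,0],"rot":[0,0,0],"jaw":0.0918},{"translation":[-0.037,-0.0077,0],"rot":[0,0,0],"jaw":0.0918},{"translation":[-0.037,-0.0077,0],"rot":[0,0,0],"jaw":0.0918},{"translation":[-0.037,-0.0077,0],"rot":[0,0,0],"jaw":0.0918},{"translation":[0,0,0],"rot":[0,0,0],"jaw":0.0918},{"translation":[0,0,0],"rot":[0,0,0],"jaw":0.0918},{"translation":[0,0,0],"rot":[0,0,0],"jaw":0.0918}]'
python3 - <<'E'
from h import *
shot('j1')
E
```

```text
clock: 11.38
position: [0.4889, -0.3284, 0.3288]
ee_rot: [-2.264, -2.174, 0.0]
force: [-0.3, 1.4, -0.3]
width: 0.996
j1 [ 0.4889 -0.3284  0.3288] [-2.2645e+00 -2.1739e+00  2.0000e-04] 0.001 11.3833
```

View pics/j1.png

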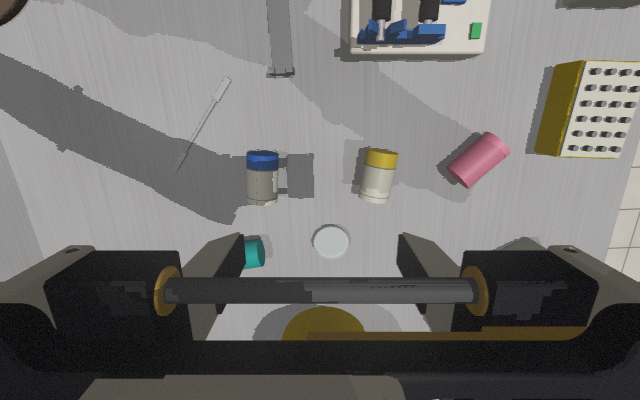

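Blue jar at (262,178) and yellow jar at (378,176), both fully visible. I'll zoom in for the outlines.

```bash
cat > zoom.py <<'E'
import cv2,sys
def z(im,x,y,w,h,f): 
    o=cv2.resize(im[y:y+h,x:x+w],None,fx=f,fy=f,interpolation=cv2.INTER_CUBIC)
    for i in range(0,w,10): cv2.putText(o,str(x+i),(i*f,8),0,.3,(0,0,255),1); cv2.line(o,(i*f,10),(i*f,14),(0,0,255),1)
    for i in range(0,h,10): cv2.putText(o,str(y+i),(0,i*f+4),0,.3,(0,0,255),1)
    return o
if __name__=="__main__":
    t,o=sys.argv[1:3]; x,y,w,h,f=map(int,sys.argv[3:]); cv2.imwrite(f'pics/{o}.png',z(cv2.imread(f'pics/{t}.png'),x,y,w,h,f))
E
python3 zoom.py j1 j1z 235 140 180 80 4
```

```text
(no output)
```

View pics/j1z.png

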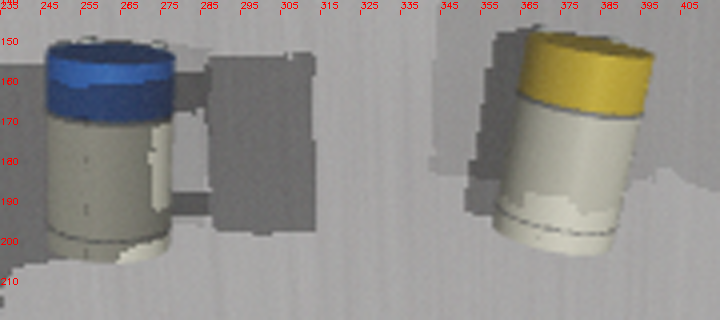

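```bash
cat > cyl.py <<'E'
from h import *
from scipy.optimize import least_squares
def hull(c,x,y,z,yaw,L=.076,r=.024):
    a=np.linspace(0,2*np.pi,48); d=np.array([np.cos(yaw),np.sin(yaw),0]); n=np.array([-d[1],d[0],0]); k=np.array([0,0,1])
    pts=[proj(c,np.array([x,y,z])+s*L/2*d+r*(np.cos(t)*n+np.sin(t)*k)) for s in(-1,1) for t in a]
    return cv2.convexHull(np.array(pts,np.float32))
def fit(views,x0,freez=False):
    def res(p):
        z=p[3] if freez else .03
        return [cv2.pointPolygonTest(hull(c,p[0],p[1],z,p[2]),(float(u),float(v)),True) for c,uv in views for u,v in uv]
    s=least_squares(res,x0+([.03] if freez else []),diff_step=1e-3,x_scale=[.01,.01,.05]+([.01] if freez else []),loss='soft_l1'); return s.x,np.sqrt(np.mean(np.square(res(s.x))))
E
cat > fit1.py <<'E'
from cyl import *
def zz(l,x,y,f): return [(x+a/f-.375,y+b/f-.375) for a,b in l]
blue=zz([(46.5,60),(46.5,120),(47,180),(48,235),(50,250),(70,259),(105,262),(140,258),(168,245),(170,220),(172,150),(174,90),(175,55),(150,45),(112,41),(75,43),(47,55)],235,140,4)
yel=zz([(520,95),(516,112),(505,165),(493,222),(500,240),(520,248),(570,255),(605,252),(617,245),(625,200),(636,120),(645,90),(653,55),(640,45),(600,38),(560,33),(530,36)],235,140,4)
E
python3 - <<'E'
from fit1 import *
c=cam('j1')
for n,l,x0 in(('blue',blue,[.397,-.35,1.57]),('yel',yel,[.585,-.344,1.5])):
    for fz in(False,True):
        p,e=fit([(c,l)],x0,fz); print(n,fz,np.round(p,4),'yaw deg',np.degrees(p[2]),'rms',e)
E
```

```text
blue False [ 0.3958 -0.3484  1.4561] yaw deg 83.42749215289491 rms 0.21921643284183173
blue True [ 0.3957 -0.3485  1.4561  0.0295] yaw deg 83.42919310719151 rms 0.21887617453609526
yel False [ 0.5749 -0.3529  1.4199] yaw deg 81.35497548818601 rms 0.611762297133318
yel True [ 0.5744 -0.3523  1.4207  0.0324] yaw deg 81.39902408285805 rms 0.6017298586038338
```

Run:
```python
from fit1 import *
from zoom import z
c=cam('j1'); im=cv2.imread('pics/j1.png'); o=z(im,235,140,180,80,4)
cs,cd=optics.camera_info('scene'),optics.camera_info('side')
outs=[o]
S=z(cv2.imread('pics/g_scene.png'),190,140,90,80,4); D=z(cv2.imread('pics/g_side.png'),320,140,90,60,4)
for n,l,x0 in(('blue',blue,[.397,-.35,1.57]),('yel',yel,[.585,-.344,1.5])):
    p,e=fit([(c,l)],x0)
    for im_,cc,x,y in((o,c,235,140),(S,cs,190,140),(D,cd,320,140)):
        h=hull(cc,p[0],p[1],.03,p[2]).reshape(-1,2); h=((h-[x,y]+.375)*4).astype(np.int32); cv2.polylines(im_,[h],True,(0,255,0),1)
cv2.imwrite('pics/fit1.png',o); D=cv2.copyMakeBorder(D,0,S.shape[0]-D.shape[0],0,0,0); cv2.imwrite('pics/fit1b.png',np.hstack([S,D]))
```

```text
(no output)
```

View pics/fit1.png

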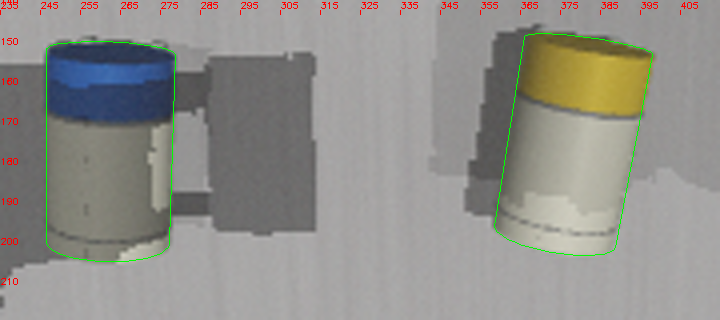

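View pics/fit1b.png

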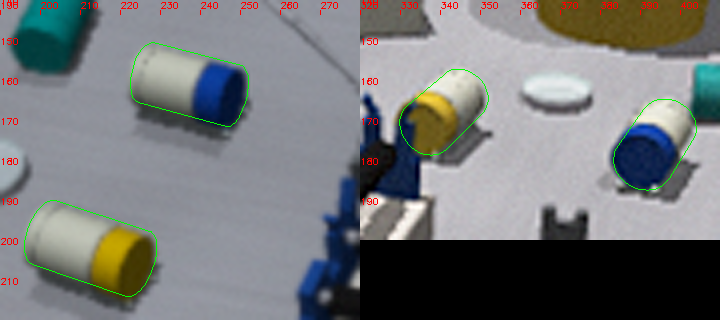

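The fitted outlines match all three cameras at axis height 30 mm. Blue is at (0.3958, -0.3484), yaw 83.4°. I'll go above it.

```bash
python3 -m creep '[{"translation":[0,0,0.01],"rot":[0,0,4.27],"jaw":0.0918},{"translation":[-0.0044,-0.0129,0.0284],"rot":[0,0,0],"jaw":0.0918},{"translation":[-0.0044,-0.0129,0.0284],"rot":[0,0,0],"jaw":0.0918},{"translation":[-0.0044,-0.0129,0.0284],"rot":[0,0,0],"jaw":0.0918},{"translation":[-0.0044,-0.0129,0.0284],"rot":[0,0,0],"jaw":0.0918},{"translation":[-0.0044,-0.0129,0.0284],"rot":[0,0,0],"jaw":0.0918},{"translation":[-0.0044,-0.0129,0.0284],"rot":[0,0,0],"jaw":0.0918},{"translation":[-0.0042,-0.0128,0.0284],"rot":[0,0,0],"jaw":0.0918},{"translation":[0,0,0],"rot":[0,0,0],"jaw":0.0918},{"translation":[0,0,0],"rot":[0,0,0],"jaw":0.0918},{"translation":[0,0,0],"rot":[0,0,0],"jaw":0.0918}]'
cat > goto.py <<'E'
import sys
from h import *
# target x y z yaw(deg, of tool x axis) -> delta in tool axes after/before
o=arm.observe(); R=Rn.from_rotvec(o['ee_rot']).as_matrix(); x,y,z,yw=map(float,sys.argv[1:])
d=np.array([x,y,z])-o['position']; cur=np.degrees(np.arctan2(R[1,0],R[0,0]))
print('pos',o['position'].round(4),'yaw',round(cur,2),'tilt',R[:,2].round(4),'F',o['force'].round(1),'M',o['ft_torque'].round(2),'w',round(o['width']*91.8,1),'t',o['clock'])
rz=-(yw-cur); print('world d',d.round(4),'tool d now',(R.T@d).round(4),'rotz',round(rz,2),'tool d after rot',((R@Rn.from_rotvec([0,0,np.radians(rz)]).as_matrix()).T@d).round(4))
E
python3 goto.py .3958 -.3484 .0355 83.4; python3 -c "
from h import *
shot('k')"
```

```text
clock: 12.35
position: [0.3981, -0.3488, 0.1226]
ee_rot: [2.342, 2.091, 0.002]
force: [0.2, -1.2, 0.1]
width: 1.0
pos [ 0.3981 -0.3488  0.1226] yaw 83.5 tilt [ 1.9e-03 -5.0e-04 -1.0e+00] F [ 0.2 -1.2  0.1] M [-0.04 -0.02 -0.02] w 91.8 t 12.35
world d [-0.0023  0.0004 -0.0871] tool d now [ 0.0002 -0.0025  0.0871] rotz 0.1 tool d after rot [ 0.0002 -0.0025  0.0871]
k [ 0.3981 -0.3488  0.1226] [2.3425e+00 2.0909e+00 1.7000e-03] 0.004 12.35
```

View pics/k.png

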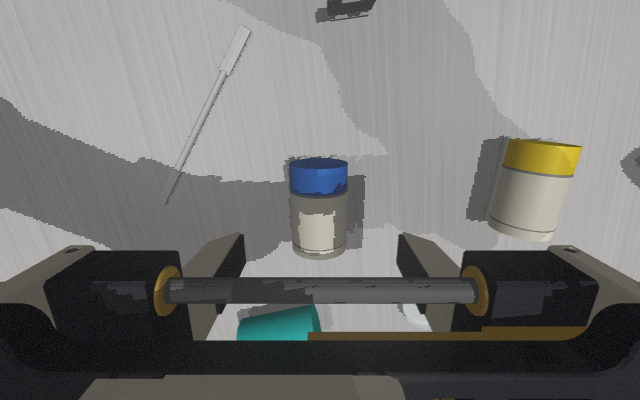

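Blue jar (319,207) is centred between the fingers. Descending and gripping.

```bash
python3 -m creep '[{"translation":[0,-0.0024,0.03],"rot":[0,0,0],"jaw":0.0918},{"translation":[0,0,0.03],"rot":[0,0,0],"jaw":0.0918},{"translation":[0,0,0.02],"rot":[0,0,0],"jaw":0.0918},{"translation":[0,0,0.007],"rot":[0,0,0],"jaw":0.08},{"translation":[0,0,0],"rot":[0,0,0],"jaw":0.07},{"translation":[0,0,0],"rot":[0,0,0],"jaw":0.06},{"translation":[0,0,0],"rot":[0,0,0],"jaw":0.05},{"translation":[0,0,0],"rot":[0,0,0],"jaw":0.04},{"translation":[0,0,0],"rot":[0,0,0],"jaw":0.04},{"translation":[0,0,0],"rot":[0,0,0],"jaw":0.04}]' 15
python3 goto.py .3958 -.3484 .0355 83.4
```

```text
clock: 13.23
position: [0.395, -0.3496, 0.0353]
ee_rot: [2.343, 2.088, 0.002]
force: [10.4, 1.1, 5.8]
width: 0.537
pos [ 0.395  -0.3496  0.0353] yaw 83.4 tilt [ 0.0028 -0.0016 -1.    ] F [10.4  1.1  5.8] M [ 0.2  -2.3   0.03] w 49.3 t 13.2333
world d [0.0008 0.0012 0.0002] tool d now [ 0.0013  0.0007 -0.0002] rotz 0.0 tool d after rot [ 0.0013  0.0007 -0.0002]
```

```bash
python3 -m creep '[{"translation":[0,0.0007,0],"rot":[0,0,0],"jaw":0.035},{"translation":[0,0,0],"rot":[0,0,0],"jaw":0.035},{"translation":[0,0,0],"rot":[0,0,0],"jaw":0.035},{"translation":[0,0,0],"rot":[0,0,0],"jaw":0.035}]' 18
python3 goto.py .3958 -.3484 .0355 83.4
```

```text
clock: 13.57
position: [0.3962, -0.3497, 0.0354]
ee_rot: [2.343, 2.088, 0.002]
force: [3.5, 0.4, 7.3]
width: 0.52
pos [ 0.3962 -0.3497  0.0354] yaw 83.42 tilt [ 0.0033 -0.0016 -1.    ] F [3.5 0.4 7.3] M [ 0.09 -0.74  0.04] w 47.7 t 13.5667
world d [-0.0004  0.0013  0.0001] tool d now [ 0.0013 -0.0005 -0.0001] rotz 0.02 tool d after rot [ 0.0013 -0.0005 -0.0001]
```

```bash
python3 -m creep '[{"translation":[0,0,-0.01],"rot":[0,0,0],"jaw":0.035},{"translation":[0,0,-0.02],"rot":[0,0,0],"jaw":0.035},{"translation":[0,0,-0.03],"rot":[0,0,0],"jaw":0.035},{"translation":[0,0,-0.035],"rot":[0,0,0],"jaw":0.035},{"translation":[0,0,-0.035],"rot":[0,0,0],"jaw":0.035},{"translation":[0,0,-0.03],"rot":[0,0,0],"jaw":0.035},{"translation":[0,0,0],"rot":[0,0,0],"jaw":0.035},{"translation":[0,0,0],"rot":[0,0,0],"jaw":0.035}]' 
python3 goto.py .5949 -.1007 .15 87.67
python3 -c "
from h import *
shot('l')"
```

```text
clock: 14.23
position: [0.3944, -0.3495, 0.1962]
ee_rot: [2.344, 2.087, 0.001]
force: [0.9, 0.3, -1.6]
width: 0.52
pos [ 0.3944 -0.3495  0.1962] yaw 83.37 tilt [ 0.0026 -0.0017 -1.    ] F [ 0.9  0.3 -1.6] M [0.   0.02 0.04] w 47.7 t 14.2333
world d [ 0.2005  0.2488 -0.0462] tool d now [0.2704 0.1703 0.0463] rotz -4.3 tool d after rot [0.2569 0.19   0.0463]
l [ 0.3944 -0.3495  0.1962] [2.3439e+00 2.0874e+00 1.3000e-03] 0.047 14.2333
```

View pics/l.png

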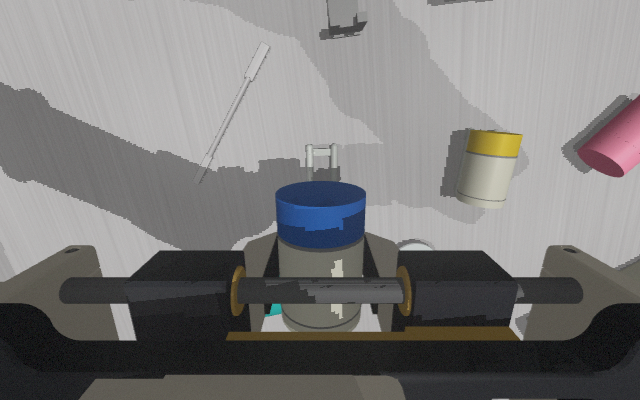

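The blue jar is held upright in the jaws. Flying to the blue lane at z 0.196.

```bash
python3 -m creep '[{"translation":[0,0,0],"rot":[0,0,-4.3],"jaw":0.035},{"translation":[0.0285,0.0211,0],"rot":[0,0,0],"jaw":0.035},{"translation":[0.0285,0.0211,0],"rot":[0,0,0],"jaw":0.035},{"translation":[0.0285,0.0211,0],"rot":[0,0,0],"jaw":0.035},{"translation":[0.0285,0.0211,0],"rot":[0,0,0],"jaw":0.035},{"translation":[0.0285,0.0211,0],"rot":[0,0,0],"jaw":0.035},{"translation":[0.0285,0.0211,0],"rot":[0,0,0],"jaw":0.035},{"translation":[0.0285,0.0211,0],"rot":[0,0,0],"jaw":0.035},{"translation":[0.0285,0.0211,0],"rot":[0,0,0],"jaw":0.035},{"translation":[0.0285,0.0211,0],"rot":[0,0,0],"jaw":0.035},{"translation":[0,0,0],"rot":[0,0,0],"jaw":0.035},{"translation":[0,0,0],"rot":[0,0,0],"jaw":0.035}]' 
python3 -m creep '[{"translation":[0,0,0],"rot":[0,0,0],"jaw":0.035}]'
python3 goto.py .5949 -.1007 .1125 87.67
python3 -c "
from h import *
shot('m')"
```

```text
clock: 15.28
position: [0.5941, -0.0976, 0.1919]
ee_rot: [-2.258, -2.179, 0.003]
force: [-0.0, -0.2, -0.5]
width: 0.517
clock: 15.37
position: [0.593, -0.1007, 0.1925]
ee_rot: [-2.264, -2.175, 0.005]
force: [-0.8, -0.6, -1.3]
width: 0.517
pos [ 0.593  -0.1007  0.1925] yaw 87.71 tilt [-3.7e-03 -4.0e-04 -1.0e+00] F [-0.8 -0.6 -1.3] M [-0.06  0.04 -0.01] w 47.5 t 15.3667
world d [ 0.0019  0.     -0.08  ] tool d now [0.0002 0.0022 0.08  ] rotz 0.04 tool d after rot [0.0002 0.0022 0.08  ]
m [ 0.593  -0.1007  0.1925] [-2.2639 -2.1749  0.0047] 0.022 15.3667
```

View pics/m.png

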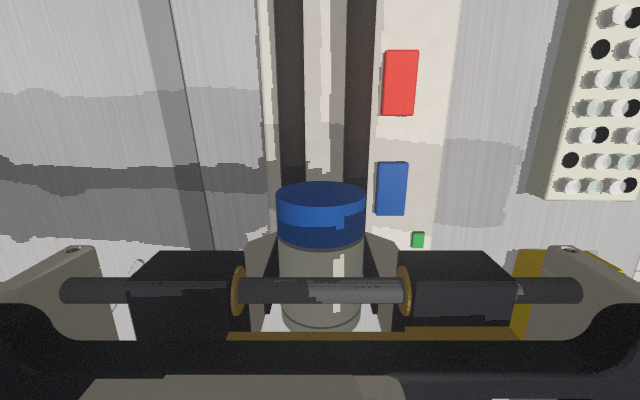

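```bash
python3 -m creep '[{"translation":[0,0.0018,0.015],"rot":[0,0,0],"jaw":0.035},{"translation":[0,0,0.025],"rot":[0,0,0],"jaw":0.035},{"translation":[0,0,0.02],"rot":[0,0,0],"jaw":0.035},{"translation":[0,0,0.01],"rot":[0,0,0],"jaw":0.035},{"translation":[0,0,0.004],"rot":[0,0,0],"jaw":0.035},{"translation":[0,0,0],"rot":[0,0,0],"jaw":0.035},{"translation":[0,0,0],"rot":[0,0,0],"jaw":0.035}]' 
python3 goto.py .5949 -.1007 .1125 87.67
```

```text
clock: 16.0
position: [0.5964, -0.1011, 0.1211]
ee_rot: [2.266, 2.175, 0.001]
force: [-0.3, 0.3, -1.2]
width: 0.52
pos [ 0.5964 -0.1011  0.1211] yaw 87.65 tilt [ 8.e-04 -2.e-04 -1.e+00] F [-0.3  0.3 -1.2] M [-0.03 -0.   -0.  ] w 47.7 t 16.0
world d [-0.0015  0.0004 -0.0086] tool d now [ 0.0003 -0.0015  0.0086] rotz -0.02 tool d after rot [ 0.0003 -0.0015  0.0086]
```

```bash
python3 -m creep '[{"translation":[0,-0.001,0.003],"rot":[0,0,0],"jaw":0.035},{"translation":[0,0,0.002],"rot":[0,0,0],"jaw":0.035},{"translation":[0,0,0.001],"rot":[0,0,0],"jaw":0.035},{"translation":[0,0,0],"rot":[0,0,0],"jaw":0.035},{"translation":[0,0,0],"rot":[0,0,0],"jaw":0.035}]' 
python3 goto.py .5949 -.1007 .1125 87.67
python3 -m creep '[{"translation":[0,0,0.001],"rot":[0,0,0],"jaw":0.035},{"translation":[0,0,0],"rot":[0,0,0],"jaw":0.035},{"translation":[0,0,0],"rot":[0,0,0],"jaw":0.035}]' 
python3 goto.py .5949 -.1007 .1125 87.67
```

```text
clock: 16.42
position: [0.5952, -0.1004, 0.1144]
ee_rot: [2.265, 2.176, 0.0]
force: [0.7, 0.0, -1.1]
width: 0.514
pos [ 0.5952 -0.1004  0.1144] yaw 87.7 tilt [ 3.e-04  0.e+00 -1.e+00] F [ 0.7  0.  -1.1] M [-0.03  0.02  0.02] w 47.2 t 16.4167
world d [-0.0003 -0.0003 -0.0019] tool d now [-0.0003 -0.0003  0.0019] rotz 0.03 tool d after rot [-0.0003 -0.0003  0.0019]
clock: 16.67
position: [0.5952, -0.1004, 0.1133]
ee_rot: [2.266, 2.176, 0.0]
force: [-0.3, 0.2, -1.2]
width: 0.519
pos [ 0.5952 -0.1004  0.1133] yaw 87.7 tilt [ 0. -0. -1.] F [-0.3  0.2 -1.2] M [-0.06  0.04 -0.02] w 47.7 t 16.6667
world d [-0.0003 -0.0003 -0.0008] tool d now [-0.0003 -0.0002  0.0008] rotz 0.03 tool d after rot [-0.0003 -0.0002  0.0008]
```

```bash
python3 -m creep '[{"translation":[0,0,0.0008],"rot":[0,0,0],"jaw":0.035},{"translation":[0,0,0],"rot":[0,0,0],"jaw":0.035},{"translation":[0,0,0],"rot":[0,0,0],"jaw":0.035}]' 
python3 goto.py .5949 -.1007 .1125 87.67
python3 -m creep '[{"translation":[0,0,0.0006],"rot":[0,0,0],"jaw":0.035},{"translation":[0,0,0],"rot":[0,0,0],"jaw":0.035},{"translation":[0,0,0],"rot":[0,0,0],"jaw":0.035}]' 
python3 goto.py .5949 -.1007 .1125 87.67
```

```text
clock: 16.92
position: [0.5952, -0.1004, 0.1124]
ee_rot: [-2.266, -2.176, 0.0]
force: [-0.2, 0.4, -1.2]
width: 0.518
pos [ 0.5952 -0.1004  0.1124] yaw 87.69 tilt [-0. -0. -1.] F [-0.2  0.4 -1.2] M [ 0.03 -0.06 -0.02] w 47.6 t 16.9167
world d [-0.0003 -0.0003  0.0001] tool d now [-0.0003 -0.0002 -0.0001] rotz 0.02 tool d after rot [-0.0003 -0.0002 -0.0001]
clock: 17.17
position: [0.5954, -0.1004, 0.1121]
ee_rot: [2.265, 2.176, 0.001]
force: [0.7, -0.6, 0.4]
width: 0.514
pos [ 0.5954 -0.1004  0.1121] yaw 87.7 tilt [ 6.e-04 -0.e+00 -1.e+00] F [ 0.7 -0.6  0.4] M [ 0.02 -0.1  -0.07] w 47.2 t 17.1667
world d [-0.0005 -0.0003  0.0004] tool d now [-0.0003 -0.0005 -0.0004] rotz 0.03 tool d after rot [-0.0003 -0.0005 -0.0004]
```

Contact at 0.112, as predicted. I'll press half a millimetre more, open, and rise.

```bash
python3 -m creep '[{"translation":[0,0,0.0004],"rot":[0,0,0],"jaw":0.035},{"translation":[0,0,0],"rot":[0,0,0],"jaw":0.035},{"translation":[0,0,0],"rot":[0,0,0],"jaw":0.05},{"translation":[0,0,0],"rot":[0,0,0],"jaw":0.053},{"translation":[0,0,0],"rot":[0,0,0],"jaw":0.057},{"translation":[0,0,0],"rot":[0,0,0],"jaw":0.062},{"translation":[0,0,0],"rot":[0,0,0],"jaw":0.068},{"translation":[0,0,0],"rot":[0,0,0],"jaw":0.068}]' 
python3 goto.py .5949 -.1007 .1125 87.67
python3 -c "
from h import *
shot('n')"
```

```text
clock: 17.83
position: [0.5951, -0.1004, 0.1114]
ee_rot: [-2.266, -2.176, 0.0]
force: [0.4, 0.0, 0.9]
width: 0.73
pos [ 0.5951 -0.1004  0.1114] yaw 87.7 tilt [-2.e-04  0.e+00 -1.e+00] F [0.4 0.  0.9] M [0.01 0.02 0.01] w 67.0 t 17.8333
world d [-0.0002 -0.0003  0.0011] tool d now [-0.0003 -0.0002 -0.0011] rotz 0.03 tool d after rot [-0.0003 -0.0002 -0.0011]
n [ 0.5951 -0.1004  0.1114] [-2.2655e+00 -2.1762e+00  2.0000e-04] 0.002 17.8333
```

View pics/n.png

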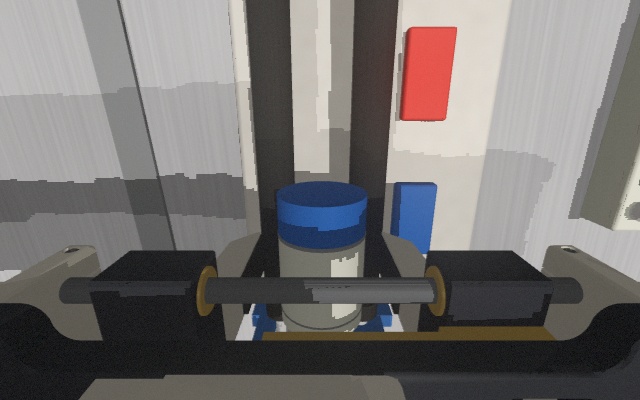

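The blue jar rests on both rollers and the fingers are clear. Rise, then go to the yellow jar.

```bash
python3 -m creep '[{"translation":[0,0,-0.01],"rot":[0,0,0],"jaw":0.068},{"translation":[0,0,-0.025],"rot":[0,0,0],"jaw":0.068},{"translation":[0,0,-0.035],"rot":[0,0,0],"jaw":0.08},{"translation":[0,0,-0.03],"rot":[0,0,0],"jaw":0.0918},{"translation":[0,0,0],"rot":[0,0,3.1],"jaw":0.0918},{"translation":[0,0,0],"rot":[0,0,3.2],"jaw":0.0918},{"translation":[0,0,0],"rot":[0,0,0],"jaw":0.0918},{"translation":[0,0,0],"rot":[0,0,0],"jaw":0.0918}]' 
python3 goto.py .5749 -.3529 .0355 81.4
python3 -c "
from h import *
shot('p')"
```

```text
clock: 18.55
position: [0.5951, -0.1004, 0.212]
ee_rot: [2.38, 2.05, 0.0]
force: [-0.6, 0.4, -0.4]
width: 0.999
pos [ 0.5951 -0.1004  0.212 ] yaw 81.49 tilt [ 3.e-04 -1.e-04 -1.e+00] F [-0.6  0.4 -0.4] M [ 0.01 -0.    0.01] w 91.7 t 18.55
world d [-0.0202 -0.2525 -0.1765] tool d now [-0.2527  0.0173  0.1765] rotz 0.09 tool d after rot [-0.2527  0.0178  0.1765]
p [ 0.5951 -0.1004  0.212 ] [2.3799e+00 2.0504e+00 3.0000e-04] 0.014 18.55
```

View pics/p.png

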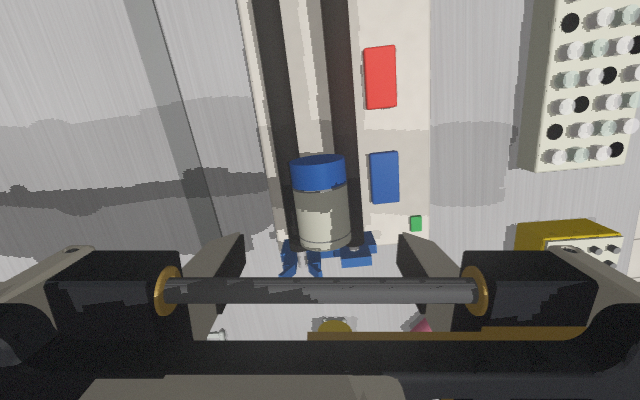

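```bash
python3 -m creep '[{"translation":[-0.0316,0.0022,0],"rot":[0,0,0],"jaw":0.0918},{"translation":[-0.0316,0.0022,0],"rot":[0,0,0],"jaw":0.0918},{"translation":[-0.0316,0.0022,0],"rot":[0,0,0],"jaw":0.0918},{"translation":[-0.0316,0.0022,0],"rot":[0,0,0],"jaw":0.0918},{"translation":[-0.0316,0.0022,0.02],"rot":[0,0,0],"jaw":0.0918},{"translation":[-0.0316,0.0022,0.02],"rot":[0,0,0],"jaw":0.0918},{"translation":[-0.0316,0.0022,0.02],"rot":[0,0,0],"jaw":0.0918},{"translation":[-0.0315,0.0022,0.02],"rot":[0,0,0],"jaw":0.0918},{"translation":[0,0,0],"rot":[0,0,0],"jaw":0.0918},{"translation":[0,0,0],"rot":[0,0,0],"jaw":0.0918},{"translation":[0,0,0],"rot":[0,0,0],"jaw":0.0918}]' 
python3 goto.py .5749 -.3529 .0355 81.4
python3 - <<'E'
from cyl import *
c,im=shot('q'); im=im[:,:,::-1].copy(); cv2.polylines(im,[hull(c,.5749,-.3529,.03,np.radians(81.4)).astype(np.int32)],True,(0,255,0),1); cv2.imwrite('pics/q_o.png',im)
E
```

```text
clock: 19.52
position: [0.5747, -0.3524, 0.1311]
ee_rot: [-2.38, -2.049, -0.0]
force: [-0.1, -1.1, 0.4]
width: 1.0
pos [ 0.5747 -0.3524  0.1311] yaw 81.44 tilt [-6.0e-04  1.1e-03 -1.0e+00] F [-0.1 -1.1  0.4] M [ 0.01 -0.    0.02] w 91.8 t 19.5167
world d [ 0.0002 -0.0005 -0.0956] tool d now [-0.0005  0.0003  0.0956] rotz 0.04 tool d after rot [-0.0005  0.0003  0.0956]
q [ 0.5747 -0.3524  0.1311] [-2.3801e+00 -2.0487e+00 -4.0000e-04] -0.0 19.5167
```

View pics/q_o.png

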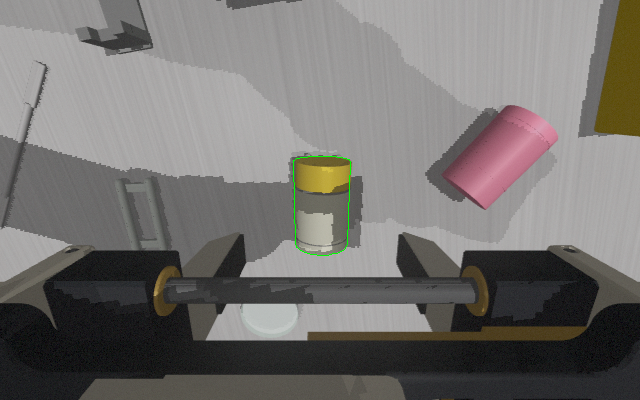

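The outline matches from this nearer view too. Descend and grip.

```bash
python3 -m creep '[{"translation":[0,0,0.03],"rot":[0,0,0],"jaw":0.0918},{"translation":[0,0,0.034],"rot":[0,0,0],"jaw":0.0918},{"translation":[0,0,0.022],"rot":[0,0,0],"jaw":0.0918},{"translation":[0,0,0.0095],"rot":[0,0,0],"jaw":0.08},{"translation":[0,0,0],"rot":[0,0,0],"jaw":0.07},{"translation":[0,0,0],"rot":[0,0,0],"jaw":0.06},{"translation":[0,0,0],"rot":[0,0,0],"jaw":0.05},{"translation":[0,0,0],"rot":[0,0,0],"jaw":0.045},{"translation":[0,0,0],"rot":[0,0,0],"jaw":0.04},{"translation":[0,0,0],"rot":[0,0,0],"jaw":0.035},{"translation":[0,0,0],"rot":[0,0,0],"jaw":0.035},{"translation":[0,0,0],"rot":[0,0,0],"jaw":0.035}]' 18
python3 goto.py .5749 -.3529 .0355 81.4
```

```text
clock: 20.57
position: [0.5755, -0.3533, 0.0369]
ee_rot: [2.381, 2.047, 0.001]
force: [0.5, -0.1, 5.9]
width: 0.515
pos [ 0.5755 -0.3533  0.0369] yaw 81.39 tilt [ 1.8e-03 -7.0e-04 -1.0e+00] F [ 0.5 -0.1  5.9] M [ 0.12  0.02 -0.06] w 47.2 t 20.5667
world d [-0.0006  0.0004 -0.0014] tool d now [ 0.0003 -0.0007  0.0014] rotz -0.01 tool d after rot [ 0.0003 -0.0007  0.0014]
```

```bash
python3 -m creep '[{"translation":[0,0,-0.01],"rot":[0,0,0],"jaw":0.035},{"translation":[0,0,-0.02],"rot":[0,0,0],"jaw":0.035},{"translation":[0,0,-0.03],"rot":[0,0,0],"jaw":0.035},{"translation":[0,0,-0.035],"rot":[0,0,0],"jaw":0.035},{"translation":[0,0,-0.04],"rot":[0,0,0],"jaw":0.035},{"translation":[0,0,-0.035],"rot":[0,0,0],"jaw":0.035},{"translation":[0,0,0],"rot":[0,0,-3.1],"jaw":0.035},{"translation":[0,0,0],"rot":[0,0,-3.18],"jaw":0.035},{"translation":[0,0,0],"rot":[0,0,0],"jaw":0.035},{"translation":[0,0,0],"rot":[0,0,0],"jaw":0.035}]' 
python3 goto.py .6031 .1 .1139 87.67
```

```text
clock: 21.4
position: [0.5742, -0.3528, 0.206]
ee_rot: [-2.267, -2.173, 0.0]
force: [-0.5, 0.4, -1.0]
width: 0.52
pos [ 0.5742 -0.3528  0.206 ] yaw 87.57 tilt [-7.e-04  5.e-04 -1.e+00] F [-0.5  0.4 -1. ] M [ 0.02  0.   -0.06] w 47.7 t 21.4
world d [ 0.0289  0.4528 -0.0921] tool d now [0.4535 0.0097 0.0923] rotz -0.1 tool d after rot [0.4535 0.0105 0.0923]
```

```bash
python3 -m creep '[{"translation":[0.035,0.0009,0],"rot":[0,0,-0.1],"jaw":0.035},{"translation":[0.04,0.0009,0],"rot":[0,0,0],"jaw":0.035},{"translation":[0.04,0.0009,0],"rot":[0,0,0],"jaw":0.035},{"translation":[0.04,0.0009,0],"rot":[0,0,0],"jaw":0.035},{"translation":[0.04,0.0009,0],"rot":[0,0,0],"jaw":0.035},{"translation":[0.04,0.0009,0],"rot":[0,0,0],"jaw":0.035},{"translation":[0.04,0.0009,0],"rot":[0,0,0],"jaw":0.035},{"translation":[0.04,0.0009,0],"rot":[0,0,0],"jaw":0.035},{"translation":[0.04,0.0009,0],"rot":[0,0,0],"jaw":0.035},{"translation":[0.04,0.0009,0],"rot":[0,0,0],"jaw":0.035},{"translation":[0.04,0.0009,0],"rot":[0,0,0],"jaw":0.035},{"translation":[0.0185,0.0006,0],"rot":[0,0,0],"jaw":0.035}]' 
python3 -m creep '[{"translation":[0,0,0],"rot":[0,0,0],"jaw":0.035},{"translation":[0,0,0],"rot":[0,0,0],"jaw":0.035},{"translation":[0,0,0],"rot":[0,0,0],"jaw":0.035}]'
python3 goto.py .6031 .1 .1139 87.67
```

```text
clock: 22.4
position: [0.6018, 0.1068, 0.2053]
ee_rot: [-2.257, -2.18, -0.001]
force: [-0.4, 1.1, -1.4]
width: 0.519
clock: 22.65
position: [0.6026, 0.0985, 0.2055]
ee_rot: [2.266, 2.176, -0.003]
force: [-0.7, 1.0, -1.6]
width: 0.516
pos [0.6026 0.0985 0.2055] yaw 87.66 tilt [-0.0011 -0.0013 -1.    ] F [-0.7  1.  -1.6] M [-0.08  0.03 -0.02] w 47.4 t 22.65
world d [ 0.0005  0.0015 -0.0916] tool d now [0.0016 0.0005 0.0916] rotz -0.01 tool d after rot [0.0016 0.0005 0.0916]
```

```bash
python3 -c "
from h import *
shot('r')"
```

```text
r [0.6026 0.0985 0.2055] [ 2.2662  2.1755 -0.0027] 0.021 22.65
```

View pics/r.png

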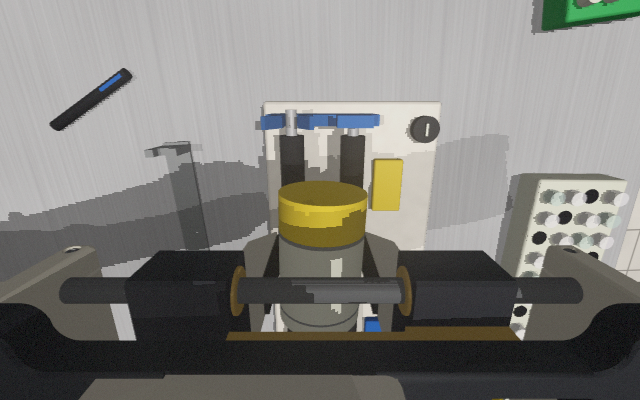

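The yellow jar is above its lane, with the tab at (387,185). Lowering.

```bash
python3 -m creep '[{"translation":[0.0012,0.0005,0.02],"rot":[0,0,0],"jaw":0.035},{"translation":[0,0,0.03],"rot":[0,0,0],"jaw":0.035},{"translation":[0,0,0.02],"rot":[0,0,0],"jaw":0.035},{"translation":[0,0,0.01],"rot":[0,0,0],"jaw":0.035},{"translation":[0,0,0.006],"rot":[0,0,0],"jaw":0.035},{"translation":[0,0,0],"rot":[0,0,0],"jaw":0.035},{"translation":[0,0,0],"rot":[0,0,0],"jaw":0.035},{"translation":[0,0,0],"rot":[0,0,0],"jaw":0.035}]' 
python3 goto.py .6031 .1 .1139 87.67
```

```text
clock: 23.37
position: [0.6044, 0.1009, 0.1213]
ee_rot: [2.264, 2.177, 0.003]
force: [0.9, 0.7, -0.8]
width: 0.52
pos [0.6044 0.1009 0.1213] yaw 87.75 tilt [ 2.1e-03  5.0e-04 -1.0e+00] F [ 0.9  0.7 -0.8] M [ 0.    0.03 -0.03] w 47.7 t 23.3667
world d [-0.0013 -0.0009 -0.0074] tool d now [-0.0009 -0.0013  0.0074] rotz 0.08 tool d after rot [-0.001  -0.0013  0.0074]
```

```bash
python3 -m creep '[{"translation":[-0.0006,-0.0009,0.002],"rot":[0,0,0],"jaw":0.035},{"translation":[0,0,0.002],"rot":[0,0,0],"jaw":0.035},{"translation":[0,0,0.001],"rot":[0,0,0],"jaw":0.035},{"translation":[0,0,0],"rot":[0,0,0],"jaw":0.035},{"translation":[0,0,0],"rot":[0,0,0],"jaw":0.035}]' 
python3 goto.py .6031 .1 .1139 87.67
python3 -m creep '[{"translation":[0,0,0.001],"rot":[0,0,0],"jaw":0.035},{"translation":[0,0,0.0006],"rot":[0,0,0],"jaw":0.035},{"translation":[0,0,0],"rot":[0,0,0],"jaw":0.035},{"translation":[0,0,0],"rot":[0,0,0],"jaw":0.035}]' 
python3 goto.py .6031 .1 .1139 87.67
```

```text
clock: 23.78
position: [0.6028, 0.1005, 0.1152]
ee_rot: [2.264, 2.178, 0.001]
force: [0.3, 0.2, 0.1]
width: 0.519
pos [0.6028 0.1005 0.1152] yaw 87.78 tilt [ 6.e-04  1.e-04 -1.e+00] F [0.3 0.2 0.1] M [ 0.   -0.07  0.01] w 47.6 t 23.7833
world d [ 0.0003 -0.0005 -0.0013] tool d now [-0.0005  0.0003  0.0013] rotz 0.11 tool d after rot [-0.0005  0.0003  0.0013]
clock: 24.12
position: [0.6032, 0.1005, 0.1142]
ee_rot: [2.263, 2.177, 0.002]
force: [-0.8, -0.3, 7.2]
width: 0.516
pos [0.6032 0.1005 0.1142] yaw 87.78 tilt [ 1.5e-03  2.0e-04 -1.0e+00] F [-0.8 -0.3  7.2] M [-0.11  0.18  0.1 ] w 47.4 t 24.1167
world d [-0.0001 -0.0005 -0.0003] tool d now [-0.0005 -0.0001  0.0003] rotz 0.11 tool d after rot [-0.0005 -0.0001  0.0003]
```

Seated (7 N). Release, then rise.

```bash
python3 -m creep '[{"translation":[0,0,-0.0005],"rot":[0,0,0],"jaw":0.045},{"translation":[0,0,0],"rot":[0,0,0],"jaw":0.05},{"translation":[0,0,0],"rot":[0,0,0],"jaw":0.053},{"translation":[0,0,0],"rot":[0,0,0],"jaw":0.057},{"translation":[0,0,0],"rot":[0,0,0],"jaw":0.062},{"translation":[0,0,0],"rot":[0,0,0],"jaw":0.068},{"translation":[0,0,0],"rot":[0,0,0],"jaw":0.068},{"translation":[0,0,-0.01],"rot":[0,0,0],"jaw":0.068},{"translation":[0,0,-0.03],"rot":[0,0,0],"jaw":0.068},{"translation":[0,0,-0.04],"rot":[0,0,0],"jaw":0.08},{"translation":[0,0,-0.04],"rot":[0,0,0],"jaw":0.0918},{"translation":[0,0,-0.04],"rot":[0,0,0],"jaw":0.0918}]'
python3 -m creep '[{"translation":[0.03,-0.02,-0.03],"rot":[0,0,0],"jaw":0.0918},{"translation":[0.035,-0.02,-0.02],"rot":[0,0,0],"jaw":0.0918},{"translation":[0.035,-0.02,0],"rot":[0,0,0],"jaw":0.0918},{"translation":[0.035,-0.02,0],"rot":[0,0,0],"jaw":0.0918},{"translation":[0.035,-0.02,0],"rot":[0,0,0],"jaw":0.0918},{"translation":[0.035,-0.02,0],"rot":[0,0,0],"jaw":0.0918},{"translation":[0.03,-0.02,0],"rot":[0,0,0],"jaw":0.0918},{"translation":[0,0,0],"rot":[0,0,0],"jaw":0.0918},{"translation":[0,0,0],"rot":[0,0,0],"jaw":0.0918},{"translation":[0,0,0],"rot":[0,0,0],"jaw":0.0918}]'
python3 -c "
from h import *
shot('s')
cv2.imwrite('pics/s_scene.png',optics.get_image('scene')[:,:,::-1])
cv2.imwrite('pics/s_side.png',optics.get_image('side')[:,:,::-1])"
```

```text
clock: 25.12
position: [0.6021, 0.1002, 0.2765]
ee_rot: [2.264, 2.178, 0.0]
force: [1.7, 0.7, -0.5]
width: 0.911
clock: 25.95
position: [0.4756, 0.334, 0.3196]
ee_rot: [2.264, 2.177, 0.0]
force: [0.4, -0.0, 0.1]
width: 1.002
s [0.4756 0.334  0.3196] [2.2637e+00 2.1771e+00 4.0000e-04] 0.028 25.95
```

View pics/s.png

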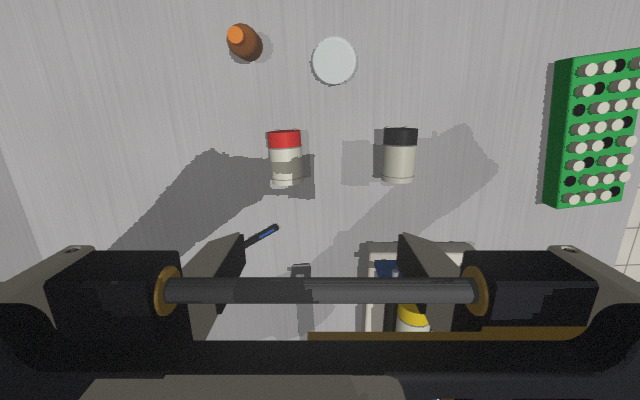

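View pics/s_side.png

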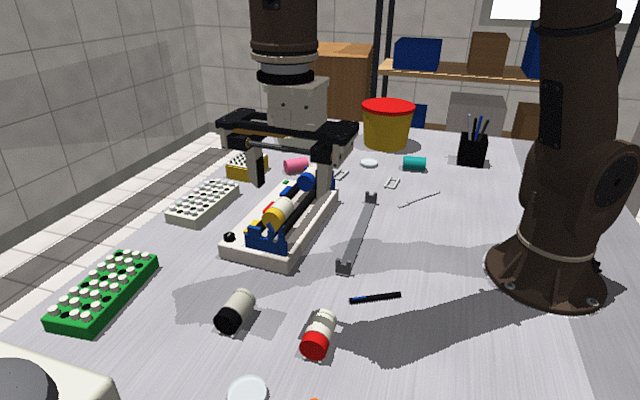

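Red jar at (285,158) and black jar at (400,155). The yellow and blue jars lie in the groove. I'll fit the red jar.

```bash
python3 zoom.py s sz 255 115 110 80 7
```

```text
(no output)
```

View pics/sz.png

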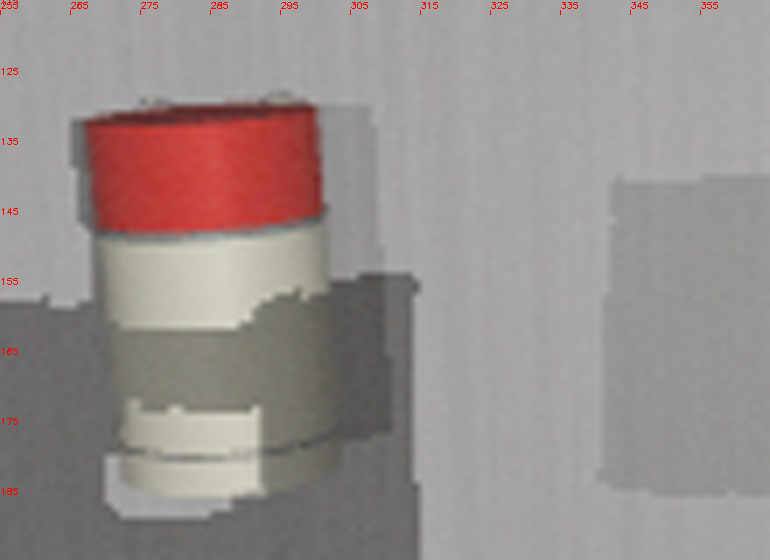

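```bash
python3 - <<'E'
from cyl import *
from zoom import z
pts=[(255+a/7-.43,115+b/7-.43) for a,b in [(87,125),(98,220),(103,270),(112,350),(120,430),(122,480),(140,492),(180,497),(230,497),(290,488),(325,475),(338,460),(338,440),(333,350),(327,260),(322,170),(318,115),(308,105),(250,105),(170,108),(100,118)]]
c=cam('s')
for fz in(False,True):
    p,e=fit([(c,pts)],[.43,.345,1.57],fz); print(np.round(p,4),np.degrees(p[2]),e)
p,e=fit([(c,pts)],[.43,.345,1.57])
outs=[]
for im,cc,x,y,w,h in((cv2.imread('pics/s.png'),c,250,115,66,90),(cv2.imread('pics/s_scene.png'),optics.camera_info('scene'),435,180,66,90),(cv2.imread('pics/s_side.png'),optics.camera_info('side'),285,290,66,90)):
    o=z(im,x,y,w,h,4); H=hull(cc,p[0],p[1],.03,p[2]).reshape(-1,2); cv2.polylines(o,[((H-[x,y]+.375)*4).astype(np.int32)],True,(0,255,0),1); outs.append(o)
cv2.imwrite('pics/fit2.png',np.hstack(outs))
E
python3 goto.py .43 .345 .0355 88
```

```text
[0.4234 0.3447 1.5763] 90.31618503347975 0.26608968240312025
[0.423  0.3441 1.576  0.0265] 90.29553911020511 0.18983203677823213
pos [0.4763 0.333  0.3193] yaw 87.61 tilt [ 6.e-04 -4.e-04 -1.e+00] F [0.5 0.5 0.5] M [-0.05  0.03 -0.04] w 91.9 t 26.1
world d [-0.0463  0.012  -0.2838] tool d now [ 0.0102 -0.047   0.2838] rotz -0.39 tool d after rot [ 0.0105 -0.0469  0.2838]
```

View pics/fit2.png

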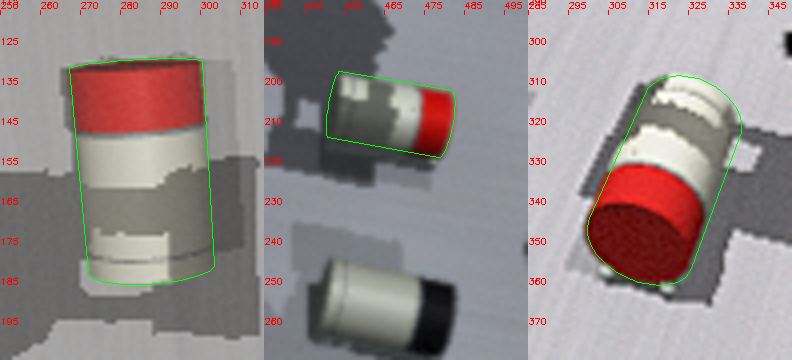

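The fit is good in the wrist view but slightly off in the scene and side views. The arm was still settling when I took that picture. I'll move closer and look again once it is still.

```bash
python3 -m creep '[{"translation":[0.0014,-0.0075,0.027],"rot":[0,0,-2.4],"jaw":0.0918},{"translation":[0.0014,-0.0075,0.027],"rot":[0,0,0],"jaw":0.0918},{"translation":[0.0014,-0.0075,0.027],"rot":[0,0,0],"jaw":0.0918},{"translation":[0.0014,-0.0075,0.027],"rot":[0,0,0],"jaw":0.0918},{"translation":[0.0014,-0.0075,0.027],"rot":[0,0,0],"jaw":0.0918},{"translation":[0.0014,-0.0075,0.027],"rot":[0,0,0],"jaw":0.0918},{"translation":[0.0014,-0.0075,0.02],"rot":[0,0,0],"jaw":0.0918},{"translation":[0,0,0],"rot":[0,0,0],"jaw":0.0918},{"translation":[0,0,0],"rot":[0,0,0],"jaw":0.0918},{"translation":[0,0,0],"rot":[0,0,0],"jaw":0.0918},{"translation":[0,0,0],"rot":[0,0,0],"jaw":0.0918},{"translation":[0,0,0],"rot":[0,0,0],"jaw":0.0918}]'
python3 - <<'E'
from cyl import *
from zoom import z
c,im=shot('t'); im=im[:,:,::-1].copy(); o=z(im,270,120,110,150,5)
H=hull(c,.4234,.3447,.03,np.radians(90.3)).reshape(-1,2); cv2.polylines(o,[((H-[270,120]+.375)*5).astype(np.int32)],True,(0,255,0),1); cv2.imwrite('pics/tz.png',o[:600])
E
python3 goto.py .4234 .3447 .0355 90.3
```

```text
clock: 27.1
position: [0.4241, 0.3449, 0.1385]
ee_rot: [2.219, 2.223, 0.004]
force: [-0.2, -0.3, 0.7]
width: 1.001
t [0.4241 0.3449 0.1385] [2.2189 2.2235 0.0043] 0.009 27.1
pos [0.4238 0.3449 0.1383] yaw 90.13 tilt [ 0.0018  0.0015 -1.    ] F [-0.4 -0.3 -0.4] M [0.08 0.05 0.  ] w 92.0 t 27.15
world d [-0.0004 -0.0002 -0.1028] tool d now [-0.0003 -0.0006  0.1028] rotz -0.17 tool d after rot [-0.0003 -0.0006  0.1028]
```

View pics/tz.png

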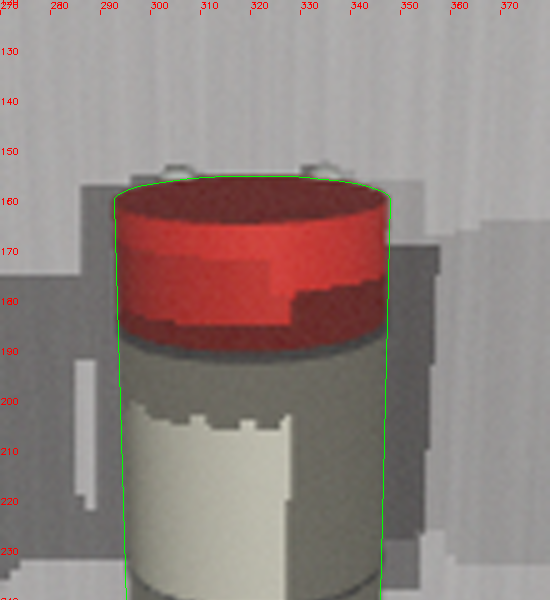

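The near view matches the outline. Descend and grip.

```bash
python3 -m creep '[{"translation":[0,-0.0004,0.035],"rot":[0,0,0],"jaw":0.0918},{"translation":[0,0,0.035],"rot":[0,0,0],"jaw":0.0918},{"translation":[0,0,0.022],"rot":[0,0,0],"jaw":0.0918},{"translation":[0,0,0.0103],"rot":[0,0,0],"jaw":0.08},{"translation":[0,0,0],"rot":[0,0,0],"jaw":0.07},{"translation":[0,0,0],"rot":[0,0,0],"jaw":0.06},{"translation":[0,0,0],"rot":[0,0,0],"jaw":0.05},{"translation":[0,0,0],"rot":[0,0,0],"jaw":0.045},{"translation":[0,0,0],"rot":[0,0,0],"jaw":0.04},{"translation":[0,0,0],"rot":[0,0,0],"jaw":0.035},{"translation":[0,0,0],"rot":[0,0,0],"jaw":0.035},{"translation":[0,0,0],"rot":[0,0,0],"jaw":0.035}]' 18
python3 goto.py .4234 .3447 .0355 90.3
```

```text
clock: 28.15
position: [0.4239, 0.3451, 0.0358]
ee_rot: [2.218, 2.224, 0.005]
force: [4.3, -0.1, 7.5]
width: 0.516
pos [0.4239 0.3451 0.0358] yaw 90.14 tilt [ 0.0027  0.0017 -1.    ] F [ 4.3 -0.1  7.5] M [-0.14 -0.8   0.  ] w 47.4 t 28.15
world d [-0.0005 -0.0004 -0.0003] tool d now [-0.0004 -0.0005  0.0003] rotz -0.16 tool d after rot [-0.0004 -0.0005  0.0003]
```

```bash
python3 -m creep '[{"translation":[0,0,-0.01],"rot":[0,0,0],"jaw":0.035},{"translation":[0,0,-0.02],"rot":[0,0,0],"jaw":0.035},{"translation":[0,0,-0.03],"rot":[0,0,0],"jaw":0.035},{"translation":[0,0,-0.035],"rot":[0,0,0],"jaw":0.035},{"translation":[0,0,-0.04],"rot":[0,0,0],"jaw":0.035},{"translation":[0,0,-0.035],"rot":[0,0,0],"jaw":0.035},{"translation":[0,0,0],"rot":[0,0,2.4],"jaw":0.035},{"translation":[0,0,0],"rot":[0,0,0],"jaw":0.035},{"translation":[0,0,0],"rot":[0,0,0],"jaw":0.035},{"translation":[0,0,0],"rot":[0,0,0],"jaw":0.035}]' 
python3 goto.py .5990 .0009 .1128 87.67
```

```text
clock: 28.98
position: [0.4213, 0.3438, 0.2036]
ee_rot: [-2.263, -2.179, 0.005]
force: [0.5, -1.2, -0.8]
width: 0.516
pos [0.4213 0.3438 0.2036] yaw 87.86 tilt [-0.0022 -0.002  -1.    ] F [ 0.5 -1.2 -0.8] M [0.04 0.04 0.01] w 47.4 t 28.9833
world d [ 0.1777 -0.3429 -0.0908] tool d now [-0.3358  0.1906  0.0911] rotz 0.19 tool d after rot [-0.3352  0.1917  0.0911]
```

```bash
python3 -m creep '[{"translation":[-0.0335,0.0191,0],"rot":[0,0,0.19],"jaw":0.035},{"translation":[-0.0335,0.0191,0],"rot":[0,0,0],"jaw":0.035},{"translation":[-0.0335,0.0191,0],"rot":[0,0,0],"jaw":0.035},{"translation":[-0.0335,0.0191,0],"rot":[0,0,0],"jaw":0.035},{"translation":[-0.0335,0.0191,0],"rot":[0,0,0],"jaw":0.035},{"translation":[-0.0335,0.0191,0],"rot":[0,0,0],"jaw":0.035},{"translation":[-0.0335,0.0191,0],"rot":[0,0,0],"jaw":0.035},{"translation":[-0.0335,0.0191,0],"rot":[0,0,0],"jaw":0.035},{"translation":[-0.0335,0.0191,0],"rot":[0,0,0],"jaw":0.035},{"translation":[-0.0335,0.0191,0],"rot":[0,0,0],"jaw":0.035},{"translation":[0,0,0],"rot":[0,0,0],"jaw":0.035},{"translation":[0,0,0],"rot":[0,0,0],"jaw":0.035}]' 
python3 -m creep '[{"translation":[0,0,0],"rot":[0,0,0],"jaw":0.035},{"translation":[0,0,0],"rot":[0,0,0],"jaw":0.035},{"translation":[0,0,0],"rot":[0,0,0],"jaw":0.035}]'
python3 goto.py .5990 .0009 .1128 87.67
python3 -c "
from h import *
shot('u')"
```

```text
clock: 29.98
position: [0.5988, -0.0014, 0.2029]
ee_rot: [-2.272, -2.168, 0.005]
force: [-0.6, 1.2, -0.9]
width: 0.519
clock: 30.23
position: [0.5985, 0.0036, 0.2043]
ee_rot: [-2.264, -2.176, 0.001]
force: [0.3, 0.2, -0.9]
width: 0.52
pos [0.5985 0.0036 0.2043] yaw 87.74 tilt [-1.2e-03  6.0e-04 -1.0e+00] F [ 0.3  0.2 -0.9] M [ 0.01 -0.01  0.  ] w 47.7 t 30.2333
world d [ 0.0005 -0.0027 -0.0915] tool d now [-0.0027  0.0007  0.0915] rotz 0.07 tool d after rot [-0.0027  0.0007  0.0915]
u [0.5985 0.0036 0.2043] [-2.2639e+00 -2.1764e+00  7.0000e-04] 0.005 30.2333
```

View pics/u.png

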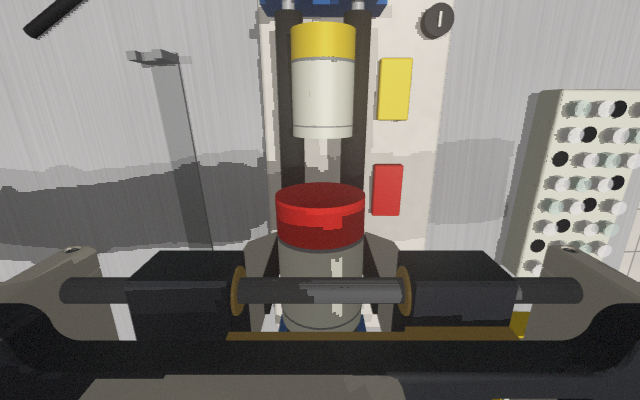

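The yellow jar sits beside its tab and the red jar is above its lane. Lowering.

```bash
python3 -m creep '[{"translation":[-0.0024,0.0002,0.02],"rot":[0,0,0],"jaw":0.035},{"translation":[0,0,0.03],"rot":[0,0,0],"jaw":0.035},{"translation":[0,0,0.02],"rot":[0,0,0],"jaw":0.035},{"translation":[0,0,0.01],"rot":[0,0,0],"jaw":0.035},{"translation":[0,0,0.005],"rot":[0,0,0],"jaw":0.035},{"translation":[0,0,0],"rot":[0,0,0],"jaw":0.035},{"translation":[0,0,0],"rot":[0,0,0],"jaw":0.035},{"translation":[0,0,0],"rot":[0,0,0],"jaw":0.035}]' 
python3 goto.py .5990 .0009 .1128 87.67
```

```text
clock: 30.95
position: [0.6002, -0.0004, 0.1211]
ee_rot: [2.267, 2.173, 0.003]
force: [-0.2, -0.3, -0.7]
width: 0.519
pos [ 6.002e-01 -4.000e-04  1.211e-01] yaw 87.6 tilt [ 2.2e-03  2.0e-04 -1.0e+00] F [-0.2 -0.3 -0.7] M [-0.04 -0.02 -0.02] w 47.7 t 30.95
world d [-0.0012  0.0013 -0.0083] tool d now [ 0.0012 -0.0013  0.0083] rotz -0.07 tool d after rot [ 0.0012 -0.0013  0.0083]
```

```bash
python3 -m creep '[{"translation":[0.001,-0.0008,0.002],"rot":[0,0,0],"jaw":0.035},{"translation":[0,0,0.002],"rot":[0,0,0],"jaw":0.035},{"translation":[0,0,0.0018],"rot":[0,0,0],"jaw":0.035},{"translation":[0,0,0],"rot":[0,0,0],"jaw":0.035},{"translation":[0,0,0],"rot":[0,0,0],"jaw":0.035}]' 
python3 goto.py .5990 .0009 .1128 87.67
python3 -m creep '[{"translation":[0,0,0.001],"rot":[0,0,0],"jaw":0.035},{"translation":[0,0,0.0005],"rot":[0,0,0],"jaw":0.035},{"translation":[0,0,0],"rot":[0,0,0],"jaw":0.035},{"translation":[0,0,0],"rot":[0,0,0],"jaw":0.035}]' 
python3 goto.py .5990 .0009 .1128 87.67
```

```text
clock: 31.37
position: [0.5986, 0.0006, 0.114]
ee_rot: [2.268, 2.174, 0.0]
force: [-0.4, -0.4, -0.6]
width: 0.518
pos [0.5986 0.0006 0.114 ] yaw 87.59 tilt [ 2.e-04  1.e-04 -1.e+00] F [-0.4 -0.4 -0.6] M [-0.02 -0.06 -0.03] w 47.6 t 31.3667
world d [ 0.0004  0.0003 -0.0012] tool d now [0.0003 0.0004 0.0012] rotz -0.08 tool d after rot [0.0003 0.0004 0.0012]
clock: 31.7
position: [0.5992, 0.0004, 0.1128]
ee_rot: [2.267, 2.173, 0.001]
force: [2.0, -0.3, 1.8]
width: 0.516
pos [5.992e-01 4.000e-04 1.128e-01] yaw 87.58 tilt [ 0.0013  0.     -1.    ] F [ 2.  -0.3  1.8] M [ 0.01 -0.39 -0.06] w 47.3 t 31.7
world d [-0.0002  0.0005  0.    ] tool d now [ 0.0004 -0.0002 -0.    ] rotz -0.09 tool d after rot [ 0.0004 -0.0002 -0.    ]
```

Contact. Release and rise.

```bash
python3 -m creep '[{"translation":[0,0,0.0002],"rot":[0,0,0],"jaw":0.045},{"translation":[0,0,0],"rot":[0,0,0],"jaw":0.05},{"translation":[0,0,0],"rot":[0,0,0],"jaw":0.053},{"translation":[0,0,0],"rot":[0,0,0],"jaw":0.057},{"translation":[0,0,0],"rot":[0,0,0],"jaw":0.062},{"translation":[0,0,0],"rot":[0,0,0],"jaw":0.068},{"translation":[0,0,0],"rot":[0,0,0],"jaw":0.068},{"translation":[0,0,-0.01],"rot":[0,0,0],"jaw":0.068},{"translation":[0,0,-0.03],"rot":[0,0,0],"jaw":0.068},{"translation":[0,0,-0.04],"rot":[0,0,0],"jaw":0.08},{"translation":[0,0,-0.04],"rot":[0,0,0],"jaw":0.0918},{"translation":[0,0,-0.04],"rot":[0,0,0],"jaw":0.0918}]'
python3 -m creep '[{"translation":[-0.03,0,-0.03],"rot":[0,0,0],"jaw":0.0918},{"translation":[-0.035,0,-0.03],"rot":[0,0,0],"jaw":0.0918},{"translation":[-0.035,0,-0.02],"rot":[0,0,0],"jaw":0.0918},{"translation":[0,0,0],"rot":[0,0,0],"jaw":0.0918},{"translation":[0,0,0],"rot":[0,0,0],"jaw":0.0918},{"translation":[0,0,0],"rot":[0,0,0],"jaw":0.0918},{"translation":[0,0,0],"rot":[0,0,0],"jaw":0.0918},{"translation":[0,0,0],"rot":[0,0,0],"jaw":0.0918}]'
python3 -c "
from h import *
shot('v')
for n,box in (('scene',(250,150,180,120)),('side',(210,140,150,120))):
    im=optics.get_image(n)[:,:,::-1].copy(); f=4
    cv2.imwrite(f'pics/v_{n}.png',im)
    im=cv2.resize(im,None,fx=f,fy=f,interpolation=cv2.INTER_CUBIC)
    x,y,w,h=box; cv2.imwrite(f'pics/vz_{n}.png',im[y*f:(y+h)*f,x*f:(x+w)*f])
"
```

```text
clock: 32.7
position: [0.598, 0.0004, 0.2748]
ee_rot: [2.268, 2.174, -0.0]
force: [1.5, 0.5, -0.6]
width: 0.911
clock: 33.37
position: [0.5943, -0.094, 0.3481]
ee_rot: [-2.264, -2.176, 0.001]
force: [-0.6, -0.2, -0.2]
width: 0.997
v [ 0.5943 -0.094   0.3481] [-2.2644e+00 -2.1755e+00  9.0000e-04] 0.005 33.3667
```

View pics/v.png

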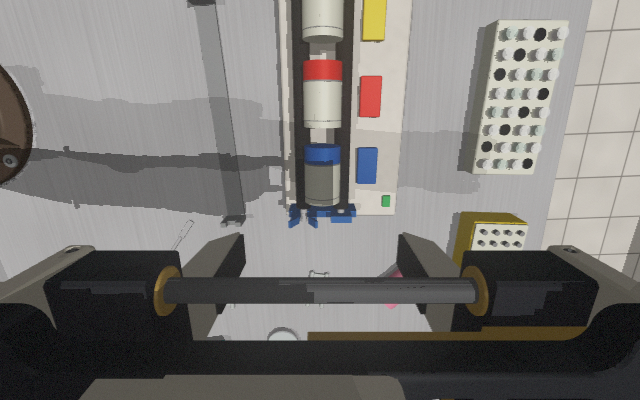

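View pics/vz_scene.png

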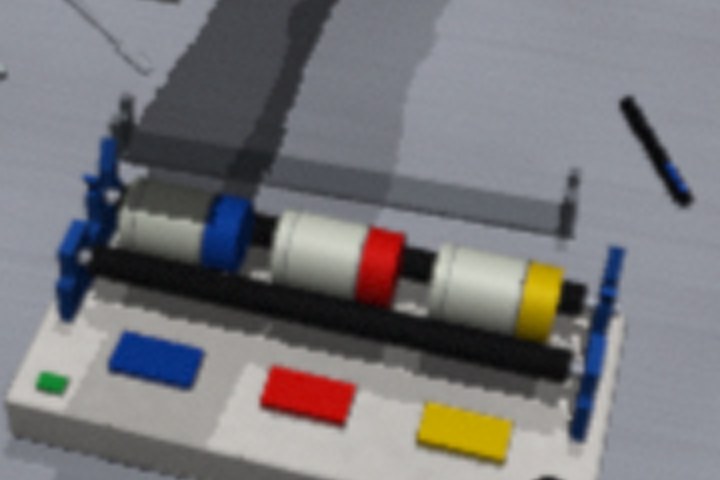

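View pics/vz_side.png

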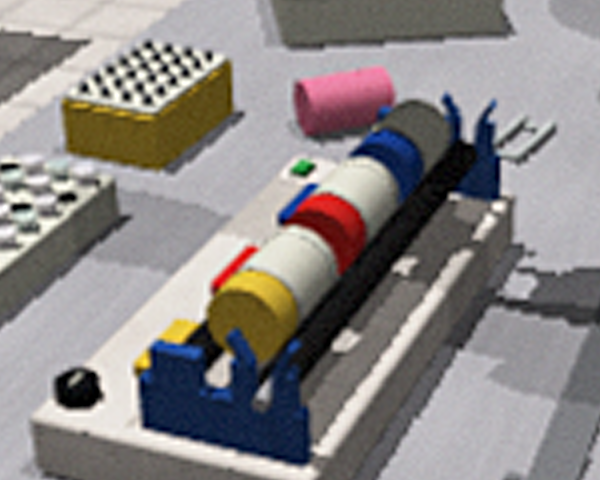

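All three jars lie in the groove beside their tabs. I'll overlay the ideal lane poses to check the centring: blue and red in picture v, yellow in picture u.

Run:
```python
from cyl import *
from zoom import z
yaw=np.radians(87.67); o=np.array([.5990,.0005]); ym=np.array([.0406,.9992])
outs=[]
for tag,x,y,w,h,ls in(('v',285,40,110,180,(-.1,0)),('u',280,15,130,130,(.1,))):
    c=cam(tag); f=3; im=z(cv2.imread(f'pics/{tag}.png'),x,y,w,h,f)
    for s in ls:
        p=o+ym*s; H=hull(c,p[0],p[1],.107,yaw).reshape(-1,2); cv2.polylines(im,[((H-[x,y]+.375)*f).astype(np.int32)],True,(0,255,0),1)
    outs.append(cv2.copyMakeBorder(im,0,540-im.shape[0],0,0,0))
cv2.imwrite('pics/final.png',np.hstack(outs))
```

```text
(no output)
```

View pics/final.png

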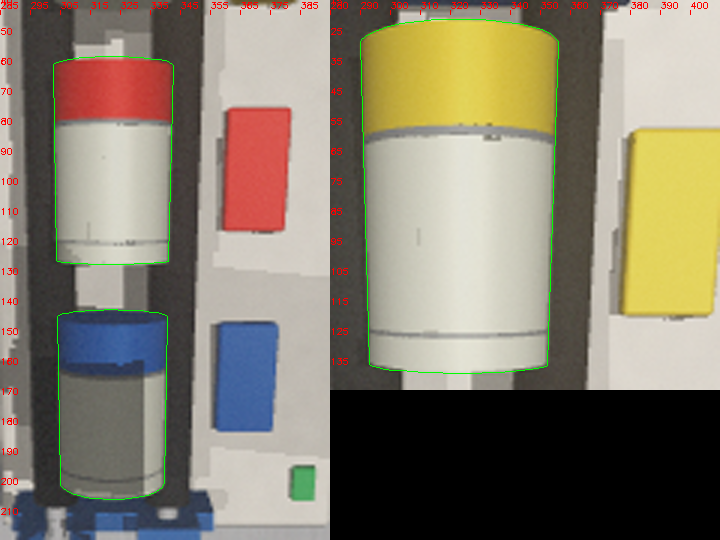

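The jars match the ideal lane poses to about a pixel (roughly 1 mm), and the roller is still in its slots. Handing in.

```bash
python3 -c "
from h import *
o=arm.observe(); print(o['clock'],o['position'],o['force'],abs(o['dq']).max()); print(arm.sign_off())"
```

```text
33.5167 [ 0.59442089 -0.09460668  0.34829637] [-0.45529089  0.05807023  0.36809867] 0.0051220074721308444
the job is handed in; nothing more can be done
None
```

The roller mixer is ready and I handed the job in at 33.5 s; no verdict is reported.

- **Roller:** I put it in first. It touched the bottom of both slots together, with its axis 85.5 mm up (85 mm is given). After release the pictures showed it parallel to the built-in roller, with its shafts in the slots.
- **Jars:** I then laid blue, yellow and red in the groove, each lowered until the force showed contact before I let go. Held against the ideal pose beside each tab, all three matched to about a pixel (roughly 1 mm).
- **Black jar:** I never touched it.
- **At hand-in:** The gripper was open and clear, at 0.35 m.

Three checks disagreed along the way:

- **Roller position:** The network's position for the loose roller was about 15 mm off along its length, because the gripper was partly hiding it. I used my own measurement, which both fixed cameras confirmed.
- **Yellow jar position:** The network's position was about 10 mm off. I used my own outline fit, which matched all three cameras.
- **Red jar outline:** It sat 2–3 pixels off in the scene and side views. It matched the close wrist view, which I used, and the placed jar fits its lane.

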